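# Unlock the ball vise and turn its head to the front

## Task

The engraver's ball vise is locked: roll the knurled rim of its locking collar round with a fingertip, two full turns anticlockwise seen from above (to within a quarter turn), to free the head. Then push the freed head round with a fingertip, without gripping or forcing it, until the end of its jaw screw points to the front of the bench, where the robot stands (to within about 15 degrees). Do not turn the head before the collar is loose, and leave all the loose tools and pieces on the bench where they lie.

Things in the scene. Friction and masses are not known exactly. Their poses are not given: they have to be found in the camera images.
- vise: engraver's ball vise, heavy, does not move; origin on the bench under its vertical axis. From below, all round that axis: black rubber foot 168 mm across, dark steel ball 150 mm across (flat top 85 mm up, its shoulder reaching out to 73 mm from the axis just below), knurled locking collar, head with jaws; highest point 155 mm above the bench
- collar (a joint): turn of the locking collar about the vise's axis, rad: 0 = tight (always so at the start), grows anticlockwise seen from above (loosening), 6.283 = a full turn, stop after 4 turns. Drag about 0.10 N m (1.6 N at the rim); stays where it is left; the thread lifts it 1.5 mm a turn
- collar_axis (a point): fixed point on the vise's axis, 99 mm above the bench, half-way up the collar's rim when tight. The collar: plain steel ring, 124 mm across its straight-knurled rim (48 ribs, 2 mm high, 8 mm apart), rim from 87 to 111 mm above the bench when tight, flat top
- collar_line (a point): outer end of the short black line (11 by 4 mm) scribed radially on the collar's flat top, 58 mm from the axis; it turns with the collar and, when tight, lies on the robot's side (-x) above a white line on the ball
- head (a joint): turn of the head about the vise's axis, rad, grows anticlockwise seen from above: 0 (or 6.283, a turn later) when the jaw screw's end points to the front of the bench (-x, the robot's side), 1.571 when to the robot's right (-y), 3.142 when away. Runs from -1.5 to 7.8; clamped while the collar is tight, free by the end of the first turn, then drag about 0.15 N m; stays where it is left
- jaw_screw (a point): centre of the end face of the jaw screw, 57 mm from the axis, 133 mm above the bench: round dark steel boss 20 mm across, level, square socket in its end, standing 11 mm out of the side of the jaws over the collar's flat top; can be pushed sideways. Jaws: two steel half-rounds, 92 mm across together, 117 to 146 mm above the bench; on top four brass pins, 7 mm thick and 9 mm tall, 26 mm from the axis, and a medal blank
- graver: bystander: graver, steel blade in a dark wood mushroom handle, lying, 110 mm long, 28 mm thick; origin under its middle, x along the blade
- loupe: bystander: folding loupe, black, 28 mm round and 20 mm high, with a steel cover 45 mm out along x; origin under the round part
- burr_block: bystander: round wooden block 60 mm in diameter and 34 mm high with burrs standing in it, 65 mm in all; origin under its centre
- signet: bystander: small brass signet ring lying flat, 23 mm in diameter, 6 mm high; origin under its centre
- pliers: bystander: pliers with blue handles lying along x, 135 mm long, 18 mm high; origin under the middle
- hammer: bystander: hammer lying along x, handle to -x, 240 mm long, 26 mm thick; origin under the middle
- flux_jar: bystander: jar with a black cap, 52 mm in diameter, 60 mm high; origin under its centre
- dapping_block: bystander: steel dapping cube 50 mm; origin under its centre

How it is judged (in metres and radians):
On the way, in this order (a step that is already met when the one before it is completed fails the run):
1. the collar has been rolled two full turns loose, to within a quarter turn, with the head still where it was (value of joint collar between 10.996 and 14.137 rad and distance of jaw_screw from where it was at the start of the episode below 0.012 m), for 0.2 s.
2. the head has been pushed round until its jaw screw points to the front ((value of joint head between -0.262 and 0.262 rad or value of joint head between 6.021 and 6.545 rad)), for 0.2 s.
At the end, for the whole second after the job is handed in: the collar stands two full turns looser than tight (between 1.75 and 2.25 turns), the end of the jaw screw points to the front of the bench within 15 degrees, and both are at rest (value of joint collar between 10.996 and 14.137 rad and (value of joint head between -0.262 and 0.262 rad or value of joint head between 6.021 and 6.545 rad) and velocity of joint head between -0.05 and 0.05 rad/s and velocity of joint collar between -0.05 and 0.05 rad/s); the robot touches nothing.
It fails at once if the head was turned (12 mm at the screw's end) before the collar had been loosened by one and a half turns (value of joint collar below 9.42 rad and distance of jaw_screw from where it was at the start of the episode above 0.012 m).
It fails at once if the fingers gripped or forced the head (over 60 N) (contact force between the fingers and head above 60 N).
It fails at once if a loose tool or piece on the bench was lifted or shifted by more than 15 mm (distance of any of graver, loupe, burr_block, signet, pliers, hammer, flux_jar, dapping_block from where it was at the start of the episode above 0.015 m).
It also fails if it takes over 72 s, if anything falls off the work surface, if the arm or the gripper's body presses on something with over 40 N, if the wrist force passes 120 N, or if a joint passes its speed limit or range.

## Robot

A 6-joint arm with a two-finger parallel gripper is mounted at the origin on the work surface. World frame = base frame: x ahead of the robot, y to its left, z up, the work surface at z = 0. Lengths are in m, angles in degrees, forces in N, time in s.
With the tool pointing down it reaches from about 0.375 to 0.75 m from the base axis. Payload 9 kg.
Tool frame: the origin (TCP) lies midway between the tips of the shut fingers; the grasp point (between the pads) lies 19 mm behind it; z points along the fingers, y is the direction in which the jaws open and shut (so a half turn about z gives the same grasp; the last joint's range is limited). The gripper opens to 85 mm and grips with 20 to 120 N. Pads are 22 mm wide; open, the fingers measure 114 mm over their backs; the gripper's body (76 mm by 85 mm) begins 54 mm behind the grasp point. The pads swing forward as they close: fully open they stand 13 mm farther back than shut.
Start: joints at [51.641, 5.964, 5.575, 89.605, 0, 77.527], TCP at [0.262, 0.54, 0.231] pointing down, gripper open.
Joint ranges: [-171.21, 171.21], [-48.23, 106.86], [-62.78, 66.21], [-105.2, 120.99], [-86.42, 89.51], [-180, 180]. Speed limits (degrees/s): [127.2, 127.2, 147.25, 180, 180, 180].

## Interface

Orientations are given as a 3x3 rotation matrix whose columns are the frame's x, y, z axes.
In Python, from workcell import monitor, optics, arm, nets gives the robot as it stands.
- The arm moves only by the tool drive_tool, never from a script. Its argument "plan" is a list of rows, each an object with "xyz": the shift along the tool's x, y, z in units of 40 mm (1.0 is 40 mm), a list of three; "dr": the turn, a rotation vector about the tool's x, y, z in units of 5 degrees (1.0 is 5 degrees), a list of three; "fingers": the closure, from -1 (fully open) to 1 (shut). In form: [{"xyz": [tx, ty, tz], "dr": [wx, wy, wz], "fingers": fingers}, ...]. A call has 1 to 20 rows; each row shifts and turns the pose as measured when the row begins, along the tool's axes as they then stand; what a row does not reach is not made up. A row lasts 1/12 s, in which the tool goes at most 41.7 mm and 7.16 degrees, less where a joint would pass 70% of its speed; a pose out of reach is approached as far as the arm can. A call is refused whole if a number of a shift passes 1 or a number of a turn 1, either way. A call with a gripper value outside its range is refused whole. The fingers move at their own pace and stop on an object; "force" is the grip in N (left out, the last holds). Time passes only in rows, so rows that do not move let the fingers close. It gives the time, the measured TCP pose, the force and the opening at its end, in the units of the state.
- monitor.observe(): the state, without advancing time (a new reading comes with each control period).
- optics.camera(name): name is "scene" or "top" or "wrist"; returns a dict with "img" (384x512x3 uint8, blue, green, red), "K" (3x3 intrinsics, pixels), "pose" (4x4, takes a point from camera to world coordinates). Camera axes: x right, y down, z forward; pixel columns grow to the right and rows downward; lengths in m; the calibration is good to about 2 mm. A picture is of the moment at which its call begins. There is no depth.
- arm.finish_job(): hands the job in, once; it reports no verdict.
Trained networks look in a picture, given as the dict that the camera call returned (one of the last four; its "shot" number tells which), for a name from the list of things; names that differ only in an ending like _2 or _b are one class to them, and where a whole thing is asked for, a point or a joint stands for the part that bears it (a point fixed in the world has none). Each returns a list of dicts, best first, with "p" (0 to 1); they miss things now and then, are a little off and sometimes report something else, mostly with a low value. They report only what shows in the picture. A call takes as long as a camera call.
- nets.spot_in(picture, thing): "centre" ([row, column] in pixels, amid what is visible of it).
- nets.trace(picture, thing): "pixels" (384x512 bool, what is visible of it) and "centre" ([row, column] in pixels, amid what is visible of it).
- nets.pinpoint(picture, thing): "centre" ([row, column] in pixels: a listed point, or the origin of a listed thing).
The state is a dict: "t": time; "joints": joint angles; "joint_vel": joint speeds; "effort": joint torques, N m; "tcp_pos": TCP position; "tcp_rot": TCP orientation; "force": force on the tool from outside, world axes, zero at the start; "wrist_torque": the same for the moment, N m; "width": opening from 0.0 (shut) to 1.0 (fully open).
Only numpy, scipy, OpenCV 4.12 (cv2) and the standard library are available. Lean on these libraries where they do the work, as an engineer would, in place of code of your own. Each camera call takes 0.05 s, during which the arm holds its last target.

## Working session

There is one attempt and no reset: what is moved stays moved. The work goes in short steps, Python scripts to look and compute and a tool call to move; the robot and the scene stay as the last step left them, time stands still between calls to the robot, and variables do not carry over. Pictures are saved under pics/ and viewed, and the job is handed in when it is done.

Besides the shell and the picture viewer there is one more tool, called after "Call:" in YAML: its name, and indented under it one key for each argument. drive_tool: Moves the arm, as the interface text tells. Its arguments: {"type":"object","properties":{"plan":{"type":"array","items":{"type":"object","properties":{"xyz":{"type":"array","items":{"type":"number"}},"dr":{"type":"array","items":{"type":"number"}},"fingers":{"type":"number"}}}},"force":{"type":"number"}},"required":["plan"]}

```bash
ls; mkdir -p pics; cat > h.py <<'E'
import numpy as np, cv2
from workcell import monitor, optics, arm, nets
def ray(c,px):
    r,col=px; d=np.linalg.inv(c["K"])@np.array([col,r,1.0]); P=np.array(c["pose"]); return P[:3,3],P[:3,:3]@d
def onz(c,px,z):
    o,d=ray(c,px); return o+d*(z-o[2])/d[2]
def proj(c,p):
    P=np.linalg.inv(np.array(c["pose"])); q=P[:3,:3]@np.array(p)+P[:3,3]; u=np.array(c["K"])@q; return u[1]/u[2],u[0]/u[2]
E
python3 - <<'E'
from h import *
print(monitor.observe())
for n in ["scene","top","wrist"]:
    c=optics.camera(n); cv2.imwrite(f"pics/{n}0.png",c["img"]); print(n,np.round(c["pose"],3).tolist(),np.round(c["K"],1).tolist())
    for t,z in [("vise",0),("collar_axis",.099),("collar_line",.111),("jaw_screw",.133)]+[(k,0) for k in "graver loupe burr_block signet pliers hammer flux_jar dapping_block".split()]:
        for q in nets.pinpoint(c,t)[:2]: print(t,round(q["p"],2),np.round(q["centre"]),np.round(onz(c,q["centre"],z),3))
E
```

```text
pics
{'t': 0.0, 'joints': array([5.16422427e+01, 5.99839786e+00, 5.52908124e+00, 8.96043106e+01,
       1.24735941e-03, 7.75253160e+01]), 'joint_vel': array([ 0.0955652 ,  0.01179822, -0.04970512,  0.06880878, -0.06445892,
       -0.04891881]), 'effort': array([ 9.70292822e-04, -5.56918144e+01,  5.03661454e+01,  1.66770763e-02,
       -1.59064907e-04, -4.00477006e-05]), 'tcp_pos': array([0.26172035, 0.53956045, 0.230544  ]), 'tcp_rot': array([[-8.99686655e-01,  4.36535520e-01, -8.14526857e-04],
       [ 4.36536177e-01,  8.99686155e-01, -9.94153549e-04],
       [ 2.98835200e-04, -1.24999712e-03, -9.99999174e-01]]), 'force': array([-0.32721286,  0.36882539,  0.2659363 ]), 'wrist_torque': array([-0.00359573, -0.00125982,  0.03994248]), 'width': 1.0020506594454301}
scene [[-0.505, 0.729, -0.463, 1.159], [0.863, 0.431, -0.263, 0.298], [0.008, -0.532, -0.846, 1.131], [0.0, 0.0, 0.0, 1.0]] [[352.6, 0.0, 254.5], [0.0, 352.6, 186.8], [0.0, 0.0, 1.0]]
vise 0.91 [209. 309.] [0.522 0.166 0.   ]
collar_axis 0.55 [192. 311.] [0.514 0.157 0.099]
collar_line 0.95 [176. 318.] [0.451 0.149 0.111]
jaw_
[... 761 characters left out ...]
.552 0.112 0.133]
graver 0.57 [222. 146.] [0.505 0.293 0.   ]
loupe 0.53 [199. 251.] [0.57  0.001 0.   ]
burr_block 0.83 [174. 192.] [0.642 0.167 0.   ]
signet 0.51 [233. 238.] [0.473 0.037 0.   ]
pliers 0.71 [246. 103.] [0.439 0.412 0.   ]
pliers 0.54 [224. 148.] [0.501 0.289 0.   ]
hammer 0.74 [211. 401.] [ 0.535 -0.424  0.   ]
flux_jar 0.87 [185. 107.] [0.611 0.406 0.   ]
dapping_block 0.89 [174. 153.] [0.642 0.279 0.   ]
dapping_block 0.6 [218. 188.] [0.516 0.176 0.   ]
wrist [[0.436, 0.865, 0.25, 0.198], [0.9, -0.419, -0.121, 0.571], [-0.0, 0.277, -0.961, 0.372], [0.0, 0.0, 0.0, 1.0]] [[316.3, 0.0, 255.0], [0.0, 316.3, 189.8], [0.0, 0.0, 1.0]]
pliers 0.73 [313. 238.] [0.444 0.426 0.   ]
```

View pics/top0.png

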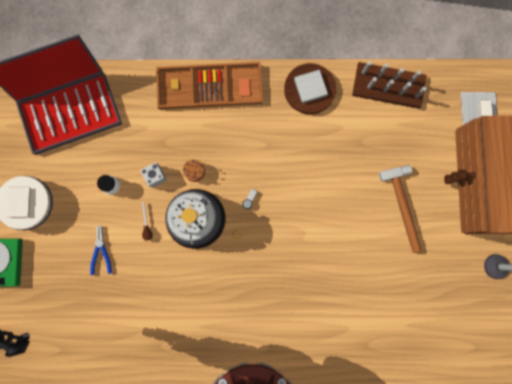

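View pics/scene0.png

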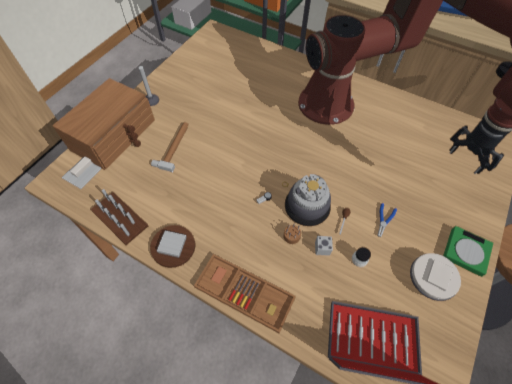

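```bash
python3 - <<'E'
from h import *
c=optics.camera("top"); s=optics.camera("scene")
a=cv2.resize(c["img"][140:280,100:280],None,fx=4,fy=4,interpolation=cv2.INTER_CUBIC); cv2.imwrite("pics/topz.png",a)
b=cv2.resize(s["img"][140:280,230:410],None,fx=4,fy=4,interpolation=cv2.INTER_CUBIC); cv2.imwrite("pics/scz.png",b)
E
```

```text
(no output)
```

View pics/topz.png

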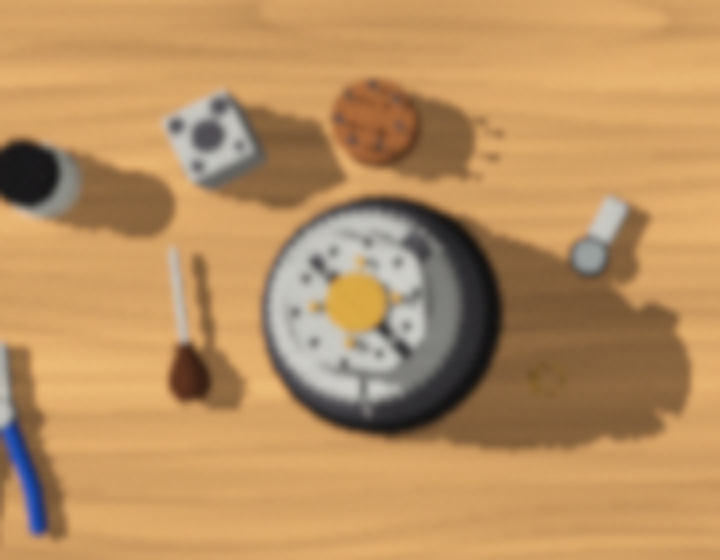

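View pics/scz.png

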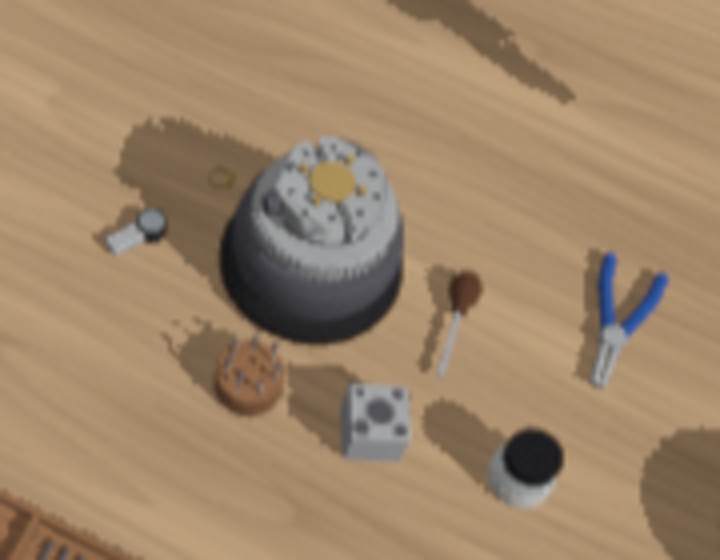

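Call:
drive_tool:
  plan:
    - {"xyz": [-0.7,-0.67,0],"dr": [0,0,0],"fingers": 1}
    - {"xyz": [-0.7,-0.67,0],"dr": [0,0,0],"fingers": 1}
    - {"xyz": [-0.7,-0.67,0],"dr": [0,0,0],"fingers": 1}
    - {"xyz": [-0.7,-0.67,0],"dr": [0,0,0],"fingers": 1}
    - {"xyz": [-0.7,-0.67,0],"dr": [0,0,0],"fingers": 1}
    - {"xyz": [-0.7,-0.67,0],"dr": [0,0,0],"fingers": 1}
    - {"xyz": [-0.7,-0.67,0],"dr": [0,0,0],"fingers": 1}
    - {"xyz": [-0.7,-0.67,0],"dr": [0,0,0],"fingers": 1}
    - {"xyz": [-0.7,-0.67,0],"dr": [0,0,0],"fingers": 1}
    - {"xyz": [-0.7,-0.67,0],"dr": [0,0,0],"fingers": 1}
    - {"xyz": [-0.7,-0.67,0],"dr": [0,0,0],"fingers": 1}

```text
t: 2.97
tcp_pos: [0.4131, 0.1299, 0.2288]
tcp_rot: [[-0.905, 0.425, 0.002], [0.425, 0.905, -0.0], [-0.002, 0.001, -1.0]]
force: [1.2, 0.6, -0.1]
width: -0.001
```

Call:
drive_tool:
  plan:
    - {"xyz": [0,0,0],"dr": [0,0,1],"fingers": 1}
    - {"xyz": [0,0,0],"dr": [0,0,1],"fingers": 1}
    - {"xyz": [0,0,0],"dr": [0,0,1],"fingers": 1}
    - {"xyz": [0,0,0],"dr": [0,0,1],"fingers": 1}
    - {"xyz": [0,0,0],"dr": [0,0,1],"fingers": 1}
    - {"xyz": [0,0,0],"dr": [0,0,1],"fingers": 1}
    - {"xyz": [0,0,0],"dr": [0,0,1],"fingers": 1}
    - {"xyz": [0,0,0],"dr": [0,0,1],"fingers": 1}
    - {"xyz": [0,0,0],"dr": [0,0,1],"fingers": 1}
    - {"xyz": [0,0,0],"dr": [0,0,1],"fingers": 1}
    - {"xyz": [0,0,0],"dr": [0,0,1],"fingers": 1}
    - {"xyz": [0,0,0],"dr": [0,0,1],"fingers": 1}
    - {"xyz": [0,0,0],"dr": [0,0,1],"fingers": 1}
    - {"xyz": [0,0,0],"dr": [0,0,1],"fingers": 1}
    - {"xyz": [0,0,0],"dr": [0,0,1],"fingers": 1}
    - {"xyz": [0,0,0],"dr": [0,0,1],"fingers": 1}
    - {"xyz": [0,0,0],"dr": [0,0,1],"fingers": 1}
    - {"xyz": [0,0,0],"dr": [0,0,1],"fingers": 1}
    - {"xyz": [0,0,0],"dr": [0,0,1],"fingers": 1}
    - {"xyz": [0,0,0],"dr": [0,0,1],"fingers": 1}

```text
t: 4.63
tcp_pos: [0.4169, 0.1193, 0.231]
tcp_rot: [[0.652, 0.758, 0.009], [0.758, -0.652, -0.002], [0.004, 0.008, -1.0]]
force: [-0.3, -0.5, 0.1]
width: 0.001
```

```bash
python3 - <<'E'
from h import *
print(monitor.observe()["joints"])
c=optics.camera("wrist"); cv2.imwrite("pics/w1.png",c["img"])
for t,z in [("collar_axis",.099),("collar_line",.111),("jaw_screw",.133)]:
    for q in nets.pinpoint(c,t)[:1]: print(t,round(q["p"],2),np.round(q["centre"]),np.round(onz(c,q["centre"],z),4))
print(monitor.observe()["t"])
E
```

```text
[-1.33216227e+00 -2.41524035e+01 -2.16883637e+01  9.19588524e+01
 -1.14915644e-01  1.29356803e+02]
collar_line 0.73 [116. 262.] [0.4592 0.1591 0.111 ]
jaw_screw 0.75 [ 75. 406.] [0.5558 0.1151 0.133 ]
4.8333
```

View pics/w1.png

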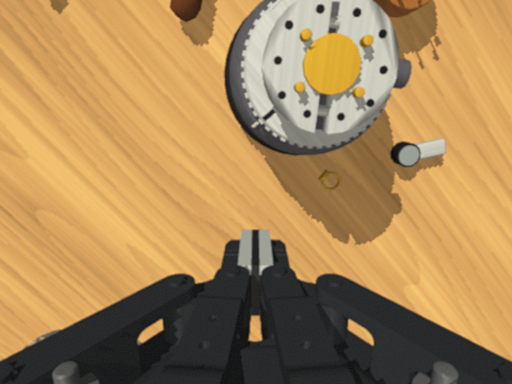

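```bash
python3 - <<'E'
from h import *
for n,roi in [("wrist",(0,140,290,375)),("top",(205,228,175,205)),("scene",(175,200,295,330))]:
    c=optics.camera(n); r=roi
    hsv=cv2.cvtColor(c["img"],cv2.COLOR_BGR2HSV)[r[0]:r[1],r[2]:r[3]]
    m=((hsv[...,0]>15)&(hsv[...,0]<32)&(hsv[...,1]>130)&(hsv[...,2]>140)).astype(np.uint8)
    k,l,st,ce=cv2.connectedComponentsWithStats(m); i=1+np.argmax(st[1:,4]); 
    px=(ce[i][1]+r[0],ce[i][0]+r[2]); print(n,st[i],px,np.round(onz(c,px,.150),4))
    if n=="wrist":
        for j in range(1,k):
            if j!=i and st[j,4]>20: p=(ce[j][1]+r[0],ce[j][0]+r[2]); print(p,np.round(onz(c,p,.153),4))
E
```

```text
wrist [  14   34   58   62 2735] (np.float64(64.32833638025595), np.float64(332.7159049360146)) [0.5157 0.157  0.15  ]
(np.float64(34.6), np.float64(307.05555555555554)) [0.513  0.1819 0.153 ]
(np.float64(40.74193548387097), np.float64(368.5268817204301)) [0.5408 0.1538 0.153 ]
(np.float64(87.1625), np.float64(300.425)) [0.4904 0.1596 0.153 ]
(np.float64(92.45977011494253), np.float64(359.1609195402299)) [0.5181 0.1319 0.153 ]
(np.float64(136.0), np.float64(368.1923076923077)) [0.5063 0.1043 0.153 ]
top [  7   4  14  13 155] (np.float64(215.09032258064516), np.float64(188.67741935483872)) [0.5147 0.1551 0.15  ]Traceback (most recent call last):
  File "<stdin>", line 6, in <module>
    return _wrapfunc(a, 'argmax', axis=axis, out=out, **kwds)
    return bound(*args, **kwds)
ValueError: attempt to get argmax of an empty sequence
```

Call:
drive_tool:
  plan:
    - {"xyz": [-0.03,0.63,0],"dr": [0,0,0],"fingers": 1}
    - {"xyz": [-0.03,0.62,0],"dr": [0,0,0],"fingers": 1}
    - {"xyz": [0,0,0.8],"dr": [0,0,0],"fingers": 1}
    - {"xyz": [0,0,0.8],"dr": [0,0,0],"fingers": 1}
    - {"xyz": [0,0,0.8],"dr": [0,0,0],"fingers": 1}
    - {"xyz": [0,0,0.6],"dr": [0,0,0],"fingers": 1}
    - {"xyz": [0,0,0.2],"dr": [0,0,0],"fingers": 1}
    - {"xyz": [0,0,0.1],"dr": [0,0,0],"fingers": 1}
    - {"xyz": [0,0,0],"dr": [0,0,0],"fingers": 1}

```text
t: 5.73
tcp_pos: [0.4584, 0.083, 0.097]
tcp_rot: [[0.638, 0.77, 0.014], [0.77, -0.638, -0.003], [0.007, 0.013, -1.0]]
force: [-1.7, 0.3, 0.3]
width: -0.003
```

```bash
cat >> h.py <<'E'
AX=np.array([.5155,.1565])
def st():
    s=monitor.observe(); p=s["tcp_pos"]; R=s["tcp_rot"]; d=p[:2]-AX; phi=np.degrees(np.arctan2(d[1],d[0])); r=np.hypot(*d)
    yaw=np.degrees(np.arctan2(R[1,0],R[0,0])); e=(phi+180-yaw+180)%360-180
    f=R.T@s["force"]; up=R.T@np.array([0,0,1.])
    print("t %.2f r %.4f phi %.1f z %.4f | yawerr(need ccw) %.1f | tilt-fix dr %s | F tool %s | j1 %.1f j6 %.1f"%(s["t"],r,phi,p[2],e,np.round(np.degrees(np.cross(np.array([0,0,-1.]),up))/5,2),np.round(f,1),s["joints"][0],s["joints"][5]))
E
python3 -c "
from h import *
st()"
```

```text
t 5.73 r 0.0931 phi -127.9 z 0.0970 | yawerr(need ccw) 1.8 | tilt-fix dr [ 0.14 -0.08  0.  ] | F tool [-0.9 -1.5 -0.3] | j1 -5.8 j6 123.8
```

Call:
drive_tool:
  plan:
    - {"xyz": [0.37,0,0.05],"dr": [0,0,0],"fingers": 1}
    - {"xyz": [0.05,0,0.0],"dr": [0,0,0],"fingers": 1}
    - {"xyz": [0,0,0],"dr": [0,0,0],"fingers": 1}

```text
t: 5.98
tcp_pos: [0.4711, 0.096, 0.0992]
tcp_rot: [[0.637, 0.771, 0.018], [0.771, -0.637, -0.003], [0.009, 0.016, -1.0]]
force: [0.4, -0.8, 0.4]
width: -0.003
```

```bash
python3 -c "
from h import *
st()"
```

```text
t 5.98 r 0.0750 phi -126.3 z 0.0992 | yawerr(need ccw) 3.3 | tilt-fix dr [ 0.18 -0.1   0.  ] | F tool [-0.4  0.8 -0.4] | j1 -4.0 j6 125.5
```

Call:
drive_tool:
  plan:
    - {"xyz": [0.0,0,0.12],"dr": [0.2,-0.1,-0.6],"fingers": 1}
    - {"xyz": [0.05,0,0.0],"dr": [0,0,0],"fingers": 1}
    - {"xyz": [0.05,0,0.0],"dr": [0,0,0],"fingers": 1}

```text
t: 6.23
tcp_pos: [0.4735, 0.0975, 0.0973]
tcp_rot: [[0.595, 0.804, -0.001], [0.804, -0.595, -0.004], [-0.003, 0.002, -1.0]]
force: [-9.0, -13.1, -2.2]
width: -0.001
```

```bash
python3 -c "
from h import *
st()"
```

```text
t 6.23 r 0.0724 phi -125.4 z 0.0973 | yawerr(need ccw) 1.1 | tilt-fix dr [0.02 0.04 0.  ] | F tool [-15.8   0.6   2.2] | j1 -3.8 j6 122.7
```

Call:
drive_tool:
  plan:
    - {"xyz": [0.035,0.16,0.03],"dr": [0,0,-1],"fingers": 1}
    - {"xyz": [0.035,0.16,0.02],"dr": [0,0,-1],"fingers": 1}
    - {"xyz": [0.035,0.16,0],"dr": [0,0,-1],"fingers": 1}
    - {"xyz": [0.035,0.16,0],"dr": [0,0,-1],"fingers": 1}
    - {"xyz": [0.035,0.16,0],"dr": [0,0,-1],"fingers": 1}
    - {"xyz": [0.035,0.16,0],"dr": [0,0,-1],"fingers": 1}

```text
t: 6.73
tcp_pos: [0.5082, 0.0834, 0.0981]
tcp_rot: [[0.104, 0.995, -0.008], [0.994, -0.104, -0.018], [-0.019, -0.006, -1.0]]
force: [-1.1, -4.9, -2.8]
width: 0.005
```

```bash
python3 -c "
from h import *
st()
c=optics.camera('wrist'); cv2.imwrite('pics/w2.png',c['img'])
for t in ['collar_line','jaw_screw']:
  for q in nets.pinpoint(c,t)[:1]: print(t,q['p'],q['centre'],onz(c,q['centre'],.111 if t[0]=='c' else .133)[:2]-AX)
"
```

```text
t 6.73 r 0.0734 phi -95.7 z 0.0981 | yawerr(need ccw) 0.2 | tilt-fix dr [-0.07  0.21  0.  ] | F tool [-4.9 -0.5  2.9] | j1 -4.6 j6 91.4
jaw_screw 0.91 [202.9, 381.0] [ 0.04022499 -0.04104089]
```

View pics/w2.png

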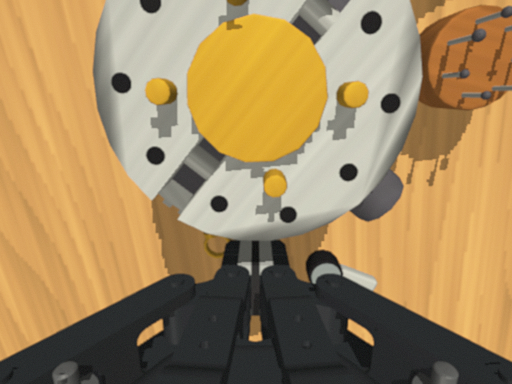

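```bash
python3 -c "
from h import *
for n in ['top','scene']:
  c=optics.camera(n)
  a=c['img'][140:280,100:280] if n=='top' else c['img'][140:280,230:410]
  cv2.imwrite('pics/%s2.png'%n,cv2.resize(a,None,fx=4,fy=4,interpolation=cv2.INTER_CUBIC))
  for q in nets.pinpoint(c,'collar_line')[:2]: v=onz(c,q['centre'],.111)[:2]-AX;print(q['p'],q['centre'],v,np.degrees(np.arctan2(v[1],v[0])))
"
```

```text
0.87 [176.4, 309.5] [-0.04973595 -0.03180933] -147.39847785082398
```

View pics/top2.png

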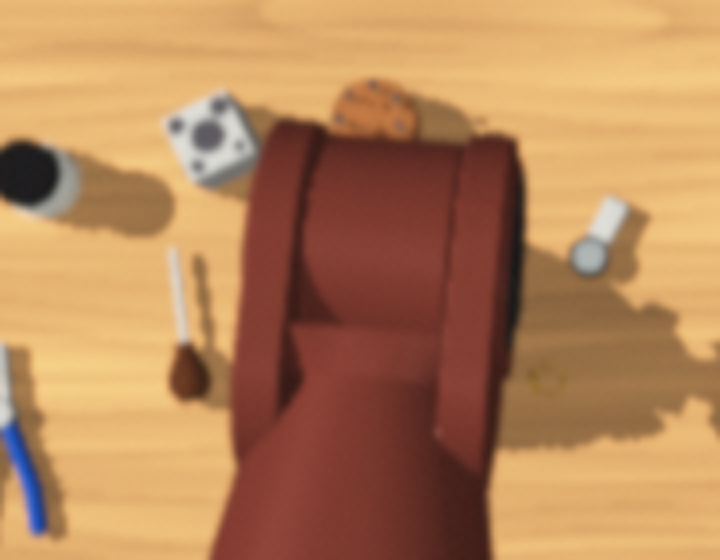

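View pics/scene2.png

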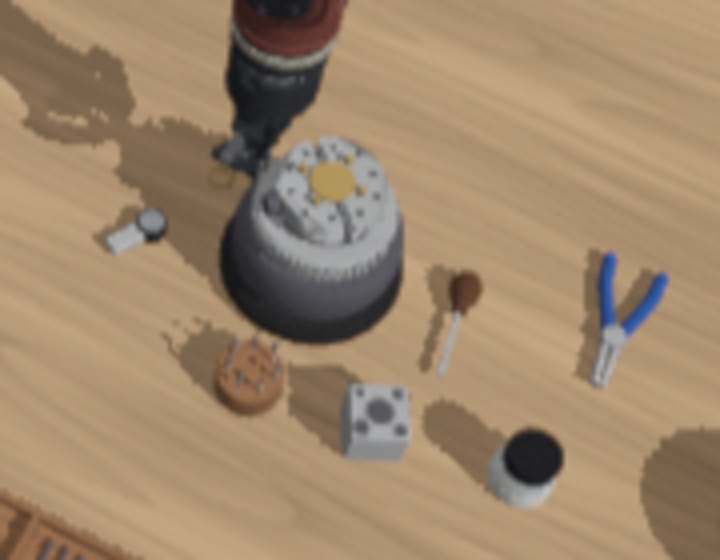

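Call:
drive_tool:
  plan:
    - {"xyz": [0.037,0.16,0.05],"dr": [-0.05,0.1,-1],"fingers": 1}
    - {"xyz": [0.037,0.16,0.04],"dr": [0,0.1,-1],"fingers": 1}
    - {"xyz": [0.037,0.16,0],"dr": [0,0.04,-1],"fingers": 1}
    - {"xyz": [0.037,0.16,0],"dr": [0,0.04,-1],"fingers": 1}
    - {"xyz": [0.037,0.16,0],"dr": [0,0.04,-1],"fingers": 1}
    - {"xyz": [0.037,0.16,0],"dr": [0,0.04,-1],"fingers": 1}
    - {"xyz": [0.037,0.16,0],"dr": [0,0.04,-1],"fingers": 1}
    - {"xyz": [0.037,0.16,0],"dr": [0,0.04,-1],"fingers": 1}
    - {"xyz": [0.037,0.16,0],"dr": [0,0.04,-1],"fingers": 1}
    - {"xyz": [0.037,0.16,0],"dr": [0,0.04,-1],"fingers": 1}

```text
t: 7.92
tcp_pos: [0.5682, 0.1049, 0.1033]
tcp_rot: [[-0.686, 0.728, -0.001], [0.728, 0.686, 0.006], [0.005, 0.004, -1.0]]
force: [1.7, -3.5, -1.9]
width: 0.001
```

```bash
python3 -c "
from h import *
st()
"
```

```text
t 7.92 r 0.0738 phi -44.4 z 0.1033 | yawerr(need ccw) 2.3 | tilt-fix dr [ 0.04 -0.05  0.  ] | F tool [-3.8 -1.2  1.9] | j1 -2.7 j6 44.0
```

Call:
drive_tool:
  plan:
    - {"xyz": [0.045,0.16,0.06],"dr": [0.03,0,-1],"fingers": 1}
    - {"xyz": [0.045,0.16,0.06],"dr": [0,0,-1],"fingers": 1}
    - {"xyz": [0.045,0.16,0.06],"dr": [0,0,-1],"fingers": 1}
    - {"xyz": [0.045,0.16,0.05],"dr": [0,0.02,-1],"fingers": 1}
    - {"xyz": [0.045,0.16,0.04],"dr": [0,0.02,-1],"fingers": 1}
    - {"xyz": [0.045,0.16,0.03],"dr": [0,0.02,-1],"fingers": 1}
    - {"xyz": [0.045,0.16,0.03],"dr": [0,0.02,-1],"fingers": 1}
    - {"xyz": [0.045,0.16,0.03],"dr": [0,0.02,-1],"fingers": 1}

```text
t: 8.58
tcp_pos: [0.5896, 0.1537, 0.1008]
tcp_rot: [[-0.993, 0.114, 0.013], [0.114, 0.993, 0.001], [-0.012, 0.003, -1.0]]
force: [2.3, -2.7, -0.9]
width: 0.002
```

```bash
python3 -c "
from h import *
st()
c=optics.camera('scene')
for q in nets.pinpoint(c,'collar_line')[:2]: v=onz(c,q['centre'],.112)[:2]-AX;print(q['p'],q['centre'],v,np.degrees(np.arctan2(v[1],v[0])))
"
```

```text
t 8.58 r 0.0741 phi -2.1 z 0.1008 | yawerr(need ccw) 4.4 | tilt-fix dr [0.03 0.14 0.  ] | F tool [-2.5 -2.4  0.9] | j1 2.3 j6 8.9
0.36 [194.8, 311.8] [0.01461401 0.00738663] 26.814241184289223
0.33 [197.4, 265.1] [ 0.10364518 -0.12320217] -49.927405800507124
```

```bash
python3 -c "
from h import *
c=optics.camera('wrist'); cv2.imwrite('pics/w3.png',c['img'])
c=optics.camera('scene'); cv2.imwrite('pics/s3.png',cv2.resize(c['img'][160:230,270:360],None,fx=7,fy=7,interpolation=cv2.INTER_CUBIC))
"
```

```text
(no output)
```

View pics/w3.png

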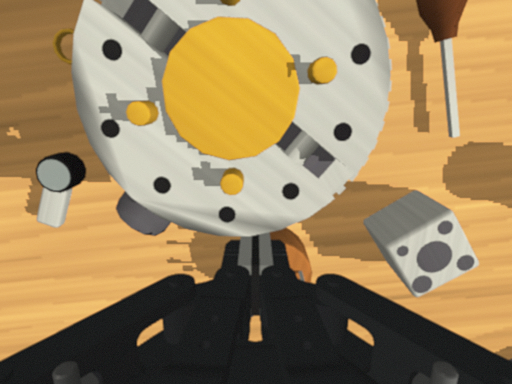

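View pics/s3.png

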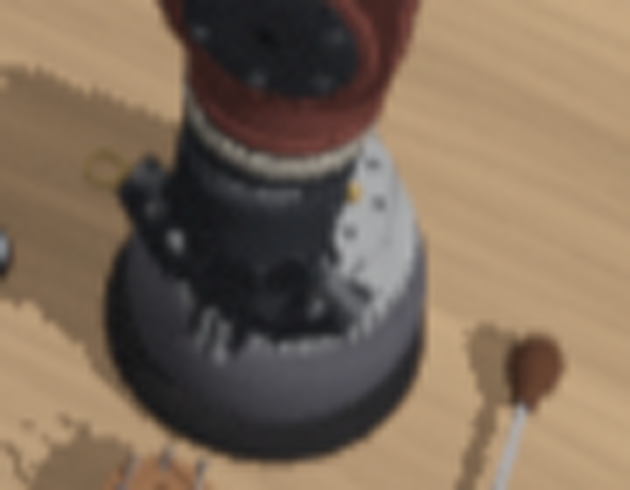

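Call:
drive_tool:
  plan:
    - {"xyz": [0.06,0.15,0.05],"dr": [0.03,0.1,-1],"fingers": 1}
    - {"xyz": [0.06,0.15,0.05],"dr": [0,0.08,-1],"fingers": 1}
    - {"xyz": [0.06,0.15,0.04],"dr": [0,0.05,-1],"fingers": 1}
    - {"xyz": [0.06,0.15,0.04],"dr": [0,0.05,-1],"fingers": 1}
    - {"xyz": [0.06,0.15,0.03],"dr": [0,0.05,-1],"fingers": 1}
    - {"xyz": [0.06,0.15,0.03],"dr": [0,0.05,-1],"fingers": 1}
    - {"xyz": [0.06,0.15,0.03],"dr": [0,0.05,-1],"fingers": 1}
    - {"xyz": [0.06,0.15,0.03],"dr": [0,0.05,-1],"fingers": 1}

```text
t: 9.45
tcp_pos: [0.5774, 0.1951, 0.1002]
tcp_rot: [[-0.843, -0.538, 0.006], [-0.538, 0.843, -0.004], [-0.003, -0.007, -1.0]]
force: [10.6, 4.5, -2.6]
width: -0.001
```

```bash
python3 -c "
from h import *
st()
"
```

```text
t 9.45 r 0.0730 phi 31.9 z 0.1002 | yawerr(need ccw) -0.6 | tilt-fix dr [-0.08  0.03  0.  ] | F tool [-11.4  -1.9   2.6] | j1 6.5 j6 -26.0
```

Call:
drive_tool:
  plan:
    - {"xyz": [0.055,0.155,0.06],"dr": [-0.05,0.04,-1],"fingers": 1}
    - {"xyz": [0.055,0.155,0.06],"dr": [0,0.04,-1],"fingers": 1}
    - {"xyz": [0.055,0.155,0.05],"dr": [0,0.04,-1],"fingers": 1}
    - {"xyz": [0.055,0.155,0.05],"dr": [0,0.04,-1],"fingers": 1}
    - {"xyz": [0.055,0.155,0.04],"dr": [0,0.04,-1],"fingers": 1}
    - {"xyz": [0.055,0.155,0.04],"dr": [0,0.04,-1],"fingers": 1}
    - {"xyz": [0.055,0.155,0.03],"dr": [0,0.04,-1],"fingers": 1}
    - {"xyz": [0.055,0.155,0.03],"dr": [0,0.04,-1],"fingers": 1}
    - {"xyz": [0.055,0.155,0.03],"dr": [0,0.04,-1],"fingers": 1}
    - {"xyz": [0.055,0.155,0.03],"dr": [0,0.04,-1],"fingers": 1}

```text
t: 10.28
tcp_pos: [0.5323, 0.2267, 0.0995]
tcp_rot: [[-0.123, -0.992, 0.031], [-0.992, 0.123, 0.009], [-0.013, -0.03, -0.999]]
force: [4.9, 13.7, 1.7]
width: -0.001
```

```bash
python3 -c "
from h import *
st()
"
```

```text
t 10.28 r 0.0722 phi 76.6 z 0.0995 | yawerr(need ccw) -6.4 | tilt-fix dr [-0.34  0.15  0.  ] | F tool [-14.2  -3.2  -1.5] | j1 10.0 j6 -72.9
```

Call:
drive_tool:
  plan:
    - {"xyz": [0.05,0.165,0.04],"dr": [-0.12,0.06,-0.85],"fingers": 1}
    - {"xyz": [0.05,0.165,0.04],"dr": [-0.12,0.06,-0.85],"fingers": 1}
    - {"xyz": [0.05,0.165,0.04],"dr": [-0.1,0.06,-0.85],"fingers": 1}
    - {"xyz": [0.05,0.165,0.04],"dr": [-0.05,0.06,-0.85],"fingers": 1}
    - {"xyz": [0.05,0.165,0.04],"dr": [-0.05,0.06,-0.85],"fingers": 1}
    - {"xyz": [0.05,0.165,0.04],"dr": [-0.03,0.06,-0.85],"fingers": 1}
    - {"xyz": [0.05,0.165,0.03],"dr": [-0.03,0.05,-0.85],"fingers": 1}
    - {"xyz": [0.05,0.165,0.03],"dr": [-0.03,0.05,-0.85],"fingers": 1}

```text
t: 10.95
tcp_pos: [0.4833, 0.2204, 0.0991]
tcp_rot: [[0.46, -0.888, 0.005], [-0.888, -0.46, 0.007], [-0.004, -0.007, -1.0]]
force: [-3.1, 9.4, 4.7]
width: -0.002
```

```bash
python3 -c "
from h import *
st()
c=optics.camera('scene')
cv2.imwrite('pics/s4.png',cv2.resize(c['img'][160:230,270:360],None,fx=7,fy=7,interpolation=cv2.INTER_CUBIC))
for q in nets.pinpoint(c,'collar_line')[:2]: v=onz(c,q['centre'],.112)[:2]-AX;print(q['p'],q['centre'],v,np.degrees(np.arctan2(v[1],v[0])))
"
```

```text
t 10.95 r 0.0716 phi 116.7 z 0.0991 | yawerr(need ccw) -0.7 | tilt-fix dr [-0.09  0.04  0.  ] | F tool [-9.8 -1.6 -4.6] | j1 10.2 j6 -107.2
0.75 [201.0, 319.2] [0.0238847  0.03903024] 58.53529862169305
```

View pics/s4.png

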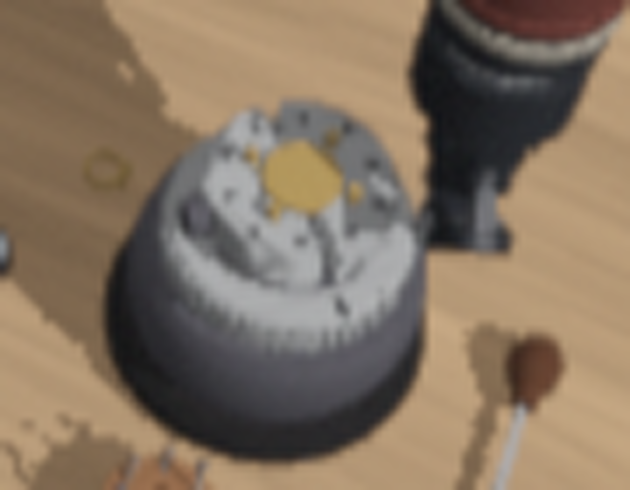

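Call:
drive_tool:
  plan:
    - {"xyz": [0.05,0.165,0.03],"dr": [-0.06,0.05,-0.9],"fingers": 1}
    - {"xyz": [0.05,0.165,0.03],"dr": [-0.06,0.05,-0.9],"fingers": 1}
    - {"xyz": [0.05,0.165,0.03],"dr": [-0.05,0.05,-0.9],"fingers": 1}
    - {"xyz": [0.05,0.165,0.03],"dr": [-0.05,0.05,-0.9],"fingers": 1}
    - {"xyz": [0.05,0.165,0.03],"dr": [-0.05,0.05,-0.9],"fingers": 1}
    - {"xyz": [0.05,0.165,0.03],"dr": [-0.03,0.05,-0.9],"fingers": 1}
    - {"xyz": [0.05,0.165,0.03],"dr": [-0.03,0.05,-0.9],"fingers": 1}
    - {"xyz": [0.05,0.165,0.03],"dr": [-0.03,0.05,-0.9],"fingers": 1}

```text
t: 11.72
tcp_pos: [0.4471, 0.1795, 0.095]
tcp_rot: [[0.894, -0.448, -0.002], [-0.448, -0.894, -0.019], [0.006, 0.018, -1.0]]
force: [-2.9, 2.3, 1.1]
width: -0.001
```

```bash
python3 -c "
from h import *
st()
"
```

```text
t 11.72 r 0.0722 phi 161.4 z 0.0950 | yawerr(need ccw) 8.0 | tilt-fix dr [ 0.21 -0.07  0.  ] | F tool [-3.6 -0.7 -1.1] | j1 7.0 j6 -146.4
```

Call:
drive_tool:
  plan:
    - {"xyz": [-0.55,0,0],"dr": [0.1,0,0],"fingers": 1}
    - {"xyz": [0,0,-1],"dr": [0.1,0,1],"fingers": 1}
    - {"xyz": [0.01,-0.21,-0.8],"dr": [0,0,1],"fingers": 1}
    - {"xyz": [0.01,-0.21,0],"dr": [0,0,1],"fingers": 1}
    - {"xyz": [0.01,-0.21,0],"dr": [0,0,1],"fingers": 1}
    - {"xyz": [0.01,-0.21,0],"dr": [0,0,1],"fingers": 1}
    - {"xyz": [0.01,-0.21,0],"dr": [0,0,1],"fingers": 1}
    - {"xyz": [0.01,-0.21,0],"dr": [0,0,1],"fingers": 1}
    - {"xyz": [0.01,-0.21,0],"dr": [0,0,1],"fingers": 1}
    - {"xyz": [0.01,-0.21,0],"dr": [0,0,1],"fingers": 1}
    - {"xyz": [0.01,-0.21,0],"dr": [0,0,1],"fingers": 1}
    - {"xyz": [0.01,-0.21,0],"dr": [0,0,1],"fingers": 1}
    - {"xyz": [0.01,-0.21,0],"dr": [0,0,1],"fingers": 1}
    - {"xyz": [0.01,-0.21,0],"dr": [0,0,1],"fingers": 1}
    - {"xyz": [0.01,-0.21,0],"dr": [0,0,1],"fingers": 1}
    - {"xyz": [0.01,-0.21,0],"dr": [0,0,1],"fingers": 1}
    - {"xyz": [0.01,-0.21,0],"dr": [0,0,1],"fingers": 1}

```text
t: 13.13
tcp_pos: [0.5246, 0.218, 0.1639]
tcp_rot: [[-0.415, -0.909, -0.021], [-0.91, 0.416, -0.006], [0.014, 0.017, -1.0]]
force: [0.2, -0.2, 0.2]
width: 0.001
```

```bash
python3 -c "
from h import *
st()
c=optics.camera('wrist'); cv2.imwrite('pics/w5.png',c['img'])
"
```

```text
t 13.13 r 0.0622 phi 81.6 z 0.1639 | yawerr(need ccw) 16.2 | tilt-fix dr [ 0.19 -0.16  0.  ] | F tool [ 0.1 -0.2 -0.2] | j1 9.4 j6 -56.0
```

View pics/w5.png

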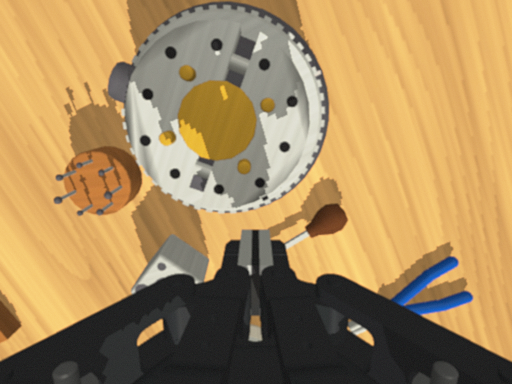

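```bash
python3 -c "
from h import *
c=optics.camera('wrist')
for t,z in [('collar_line',.1125),('jaw_screw',.133)]:
  for q in nets.pinpoint(c,t)[:2]: v=onz(c,q['centre'],z)[:2]-AX;print(q['p'],q['centre'],v,np.degrees(np.arctan2(v[1],v[0])))
print(proj(c,[AX[0],AX[1],.15]), proj(c,[AX[0]+.058*np.cos(np.radians(107)),AX[1]+.058*np.sin(np.radians(107)),.1125]))
cv2.imwrite('pics/w5z.png',cv2.resize(c['img'][100:230,180:340],None,fx=5,fy=5,interpolation=cv2.INTER_CUBIC))
"
```

```text
0.95 [200.9, 267.4] [-0.00134967  0.05751367] 91.344312730698
0.74 [82.2, 116.9] [ 0.04063803 -0.0397942 ] -44.39892219247028
(np.float64(121.68323601090192), np.float64(219.66296862165748)) (np.float64(188.03953666828588), np.float64(288.5542656339464))
```

View pics/w5z.png

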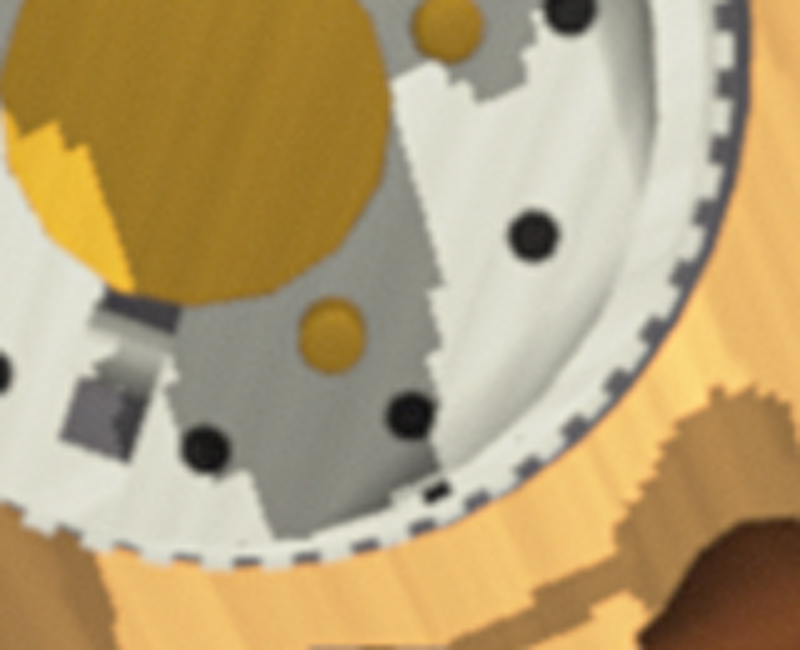

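Call:
drive_tool:
  plan:
    - {"xyz": [-0.8,-0.3,-0.3],"dr": [0.1,-0.1,0],"fingers": 1}
    - {"xyz": [0,-0.4,0],"dr": [0.1,0,0],"fingers": 1}
    - {"xyz": [0,-0.23,0],"dr": [0,0,1],"fingers": 1}
    - {"xyz": [0,-0.23,0],"dr": [0,0,1],"fingers": 1}
    - {"xyz": [0,-0.23,0],"dr": [0,0,1],"fingers": 1}
    - {"xyz": [0,-0.23,0],"dr": [0,0,1],"fingers": 1}
    - {"xyz": [0,-0.23,0],"dr": [0,0,1],"fingers": 1}
    - {"xyz": [0,-0.23,0],"dr": [0,0,1],"fingers": 1}
    - {"xyz": [0,-0.23,0],"dr": [0,0,1],"fingers": 1}
    - {"xyz": [0,-0.23,0],"dr": [0,0,1],"fingers": 1}
    - {"xyz": [0,-0.23,0],"dr": [0,0,1],"fingers": 1}
    - {"xyz": [0,-0.23,0],"dr": [0,0,1],"fingers": 1}
    - {"xyz": [0,-0.23,0],"dr": [0,0,1],"fingers": 1}
    - {"xyz": [0,-0.23,0],"dr": [0,0,1],"fingers": 1}
    - {"xyz": [0,-0.23,0],"dr": [0,0,1],"fingers": 1}

```text
t: 14.58
tcp_pos: [0.6216, 0.1446, 0.174]
tcp_rot: [[-1.0, 0.001, -0.013], [0.001, 1.0, -0.005], [0.013, -0.006, -1.0]]
force: [-0.5, -0.6, -0.8]
width: 0.005
```

```bash
python3 -c "
from h import *
st()
"
```

```text
t 14.58 r 0.1068 phi -6.4 z 0.1740 | yawerr(need ccw) -6.3 | tilt-fix dr [-0.06 -0.15 -0.  ] | F tool [ 0.5 -0.6  0.8] | j1 1.5 j6 1.6
```

Call:
drive_tool:
  plan:
    - {"xyz": [0.03,-0.22,0],"dr": [0,-0.1,1],"fingers": 1}
    - {"xyz": [0.03,-0.22,0],"dr": [0,0,1],"fingers": 1}
    - {"xyz": [0.03,-0.22,0],"dr": [0,0,1],"fingers": 1}
    - {"xyz": [0.03,-0.22,0],"dr": [0,0,1],"fingers": 1}
    - {"xyz": [0.03,-0.22,0],"dr": [0,0,1],"fingers": 1}
    - {"xyz": [0.03,-0.22,0],"dr": [0,0,1],"fingers": 1}
    - {"xyz": [0.03,-0.22,0],"dr": [0,0,1],"fingers": 1}
    - {"xyz": [0.03,-0.22,0],"dr": [0,0,1],"fingers": 1}
    - {"xyz": [0.03,-0.22,0],"dr": [0,0,1],"fingers": 1}
    - {"xyz": [0.03,-0.22,0],"dr": [0,0,1],"fingers": 1}
    - {"xyz": [0.03,-0.22,0],"dr": [0,0,1],"fingers": 1}
    - {"xyz": [0.03,-0.22,0],"dr": [0,0,1],"fingers": 1}
    - {"xyz": [0.0,0,0],"dr": [0,0,0],"fingers": 1}

```text
t: 15.67
tcp_pos: [0.5525, 0.0596, 0.1772]
tcp_rot: [[-0.468, 0.884, -0.006], [0.884, 0.468, -0.006], [-0.002, -0.008, -1.0]]
force: [0.2, -0.2, 0.1]
width: 0.001
```

```bash
python3 -c "
from h import *
st()
"
```

```text
t 15.67 r 0.1037 phi -69.1 z 0.1772 | yawerr(need ccw) -7.0 | tilt-fix dr [-0.09  0.03  0.  ] | F tool [-0.3  0.1 -0.1] | j1 -7.1 j6 55.0
```

Call:
drive_tool:
  plan:
    - {"xyz": [0,0,0.9],"dr": [-0.1,0,0.7],"fingers": 1}
    - {"xyz": [0,0,0.9],"dr": [0,0,0.7],"fingers": 1}
    - {"xyz": [0,0,0.2],"dr": [0,0,0],"fingers": 1}
    - {"xyz": [0.4,0,0.05],"dr": [0,0,0],"fingers": 1}
    - {"xyz": [0.2,0,0],"dr": [0,0,0],"fingers": 1}
    - {"xyz": [0,0,0],"dr": [0,0,0],"fingers": 1}

```text
t: 16.17
tcp_pos: [0.5445, 0.083, 0.0963]
tcp_rot: [[-0.375, 0.927, 0.007], [0.927, 0.375, -0.002], [-0.005, 0.005, -1.0]]
force: [-0.2, -0.3, 0.6]
width: -0.001
```

```bash
python3 -c "
from h import *
st()
"
```

```text
t 16.17 r 0.0790 phi -68.5 z 0.0963 | yawerr(need ccw) -0.5 | tilt-fix dr [0.06 0.05 0.  ] | F tool [-0.2 -0.3 -0.6] | j1 -4.9 j6 63.1
```

Call:
drive_tool:
  plan:
    - {"xyz": [0.1,0,0],"dr": [0,0.05,0],"fingers": 1}
    - {"xyz": [0.08,0,0],"dr": [0,0.05,0],"fingers": 1}
    - {"xyz": [0.05,0.15,0.02],"dr": [0,0.04,-0.95],"fingers": 1}
    - {"xyz": [0.05,0.155,0.03],"dr": [0,0.04,-1],"fingers": 1}
    - {"xyz": [0.05,0.155,0.03],"dr": [0,0.04,-1],"fingers": 1}
    - {"xyz": [0.05,0.155,0.03],"dr": [0,0.04,-1],"fingers": 1}
    - {"xyz": [0.05,0.155,0.03],"dr": [0,0.04,-1],"fingers": 1}
    - {"xyz": [0.05,0.155,0.03],"dr": [0,0.04,-1],"fingers": 1}
    - {"xyz": [0.05,0.155,0.03],"dr": [0,0.04,-1],"fingers": 1}
    - {"xyz": [0.05,0.155,0.03],"dr": [0,0.04,-1],"fingers": 1}

```text
t: 17.0
tcp_pos: [0.5811, 0.1223, 0.0981]
tcp_rot: [[-0.897, 0.441, 0.004], [0.441, 0.897, 0.005], [-0.002, 0.007, -1.0]]
force: [1.9, -3.4, -2.3]
width: 0.004
```

```bash
python3 -c "
from h import *
st()
"
```

```text
t 17.00 r 0.0740 phi -27.6 z 0.0981 | yawerr(need ccw) -1.4 | tilt-fix dr [0.08 0.02 0.  ] | F tool [-3.2 -2.2  2.3] | j1 -0.9 j6 25.3
```

Call:
drive_tool:
  plan:
    - {"xyz": [0.07,0.155,0.03],"dr": [0.05,0.04,-1],"fingers": 1}
    - {"xyz": [0.065,0.155,0.03],"dr": [0,0.04,-1],"fingers": 1}
    - {"xyz": [0.06,0.155,0.03],"dr": [0,0.04,-1],"fingers": 1}
    - {"xyz": [0.06,0.155,0.03],"dr": [0,0.04,-1],"fingers": 1}
    - {"xyz": [0.06,0.155,0.03],"dr": [0,0.04,-1],"fingers": 1}
    - {"xyz": [0.06,0.155,0.03],"dr": [0,0.04,-1],"fingers": 1}
    - {"xyz": [0.06,0.155,0.03],"dr": [0,0.04,-1],"fingers": 1}
    - {"xyz": [0.06,0.155,0.03],"dr": [0,0.04,-1],"fingers": 1}
    - {"xyz": [0.06,0.155,0.03],"dr": [0,0.04,-1],"fingers": 1}

```text
t: 17.75
tcp_pos: [0.5869, 0.1745, 0.0987]
tcp_rot: [[-0.931, -0.365, 0.013], [-0.365, 0.931, -0.003], [-0.011, -0.007, -1.0]]
force: [9.3, 1.6, -7.2]
width: -0.002
```

```bash
python3 -c "
from h import *
st()
"
```

```text
t 17.75 r 0.0736 phi 14.1 z 0.0987 | yawerr(need ccw) -7.3 | tilt-fix dr [-0.08  0.12  0.  ] | F tool [-9.2 -1.9  7.3] | j1 4.4 j6 -16.9
```

Call:
drive_tool:
  plan:
    - {"xyz": [0.055,0.165,0.03],"dr": [-0.03,0.06,-0.8],"fingers": 1}
    - {"xyz": [0.055,0.165,0.03],"dr": [-0.03,0.05,-0.8],"fingers": 1}
    - {"xyz": [0.055,0.165,0.03],"dr": [-0.03,0.05,-0.85],"fingers": 1}
    - {"xyz": [0.055,0.165,0.03],"dr": [-0.03,0.05,-0.85],"fingers": 1}
    - {"xyz": [0.055,0.165,0.03],"dr": [-0.03,0.05,-0.85],"fingers": 1}
    - {"xyz": [0.055,0.165,0.03],"dr": [-0.03,0.05,-0.85],"fingers": 1}
    - {"xyz": [0.055,0.165,0.03],"dr": [-0.03,0.05,-0.85],"fingers": 1}
    - {"xyz": [0.055,0.165,0.03],"dr": [-0.03,0.05,-0.85],"fingers": 1}
    - {"xyz": [0.055,0.165,0.03],"dr": [-0.03,0.05,-0.85],"fingers": 1}

```text
t: 18.5
tcp_pos: [0.5569, 0.2164, 0.0991]
tcp_rot: [[-0.471, -0.882, 0.012], [-0.882, 0.471, 0.01], [-0.014, -0.006, -1.0]]
force: [7.7, 8.1, -6.4]
width: 0.002
```

```bash
python3 -c "
from h import *
st()
"
```

```text
t 18.50 r 0.0728 phi 55.4 z 0.0991 | yawerr(need ccw) -6.5 | tilt-fix dr [-0.07  0.16  0.  ] | F tool [-10.7  -2.9   6.6] | j1 8.5 j6 -53.4
```

Call:
drive_tool:
  plan:
    - {"xyz": [0.05,0.165,0.03],"dr": [-0.05,0.1,-0.75],"fingers": 1}
    - {"xyz": [0.05,0.165,0.03],"dr": [-0.05,0.1,-0.75],"fingers": 1}
    - {"xyz": [0.05,0.165,0.03],"dr": [-0.05,0.05,-0.75],"fingers": 1}
    - {"xyz": [0.05,0.165,0.03],"dr": [-0.05,0.05,-0.75],"fingers": 1}
    - {"xyz": [0.05,0.165,0.03],"dr": [-0.05,0.05,-0.8],"fingers": 1}
    - {"xyz": [0.05,0.165,0.03],"dr": [-0.05,0.05,-0.8],"fingers": 1}
    - {"xyz": [0.05,0.165,0.03],"dr": [-0.05,0.05,-0.85],"fingers": 1}
    - {"xyz": [0.05,0.165,0.03],"dr": [-0.05,0.05,-0.85],"fingers": 1}
    - {"xyz": [0.05,0.165,0.03],"dr": [-0.05,0.05,-0.9],"fingers": 1}

```text
t: 19.25
tcp_pos: [0.5058, 0.2277, 0.0989]
tcp_rot: [[0.19, -0.982, -0.013], [-0.982, -0.19, 0.007], [-0.01, 0.011, -1.0]]
force: [0.1, 11.7, -1.4]
width: -0.004
```

```bash
python3 -c "
from h import *
st()
"
```

```text
t 19.25 r 0.0719 phi 97.8 z 0.0989 | yawerr(need ccw) -3.2 | tilt-fix dr [0.13 0.11 0.  ] | F tool [-11.5  -2.3   1.5] | j1 10.4 j6 -90.6
```

Call:
drive_tool:
  plan:
    - {"xyz": [0.05,0.165,0.03],"dr": [0.05,0.07,-0.95],"fingers": 1}
    - {"xyz": [0.05,0.165,0.03],"dr": [0.03,0.05,-0.95],"fingers": 1}
    - {"xyz": [0.05,0.165,0.03],"dr": [0,0.05,-0.95],"fingers": 1}
    - {"xyz": [0.05,0.165,0.03],"dr": [0,0.05,-0.95],"fingers": 1}
    - {"xyz": [0.05,0.165,0.03],"dr": [0,0.05,-0.95],"fingers": 1}
    - {"xyz": [0.055,0.165,0.03],"dr": [0,0.05,-0.95],"fingers": 1}

```text
t: 19.75
tcp_pos: [0.4734, 0.2143, 0.0988]
tcp_rot: [[0.669, -0.743, 0.008], [-0.743, -0.669, 0.015], [-0.006, -0.016, -1.0]]
force: [-8.2, 12.7, 5.3]
width: -0.003
```

```bash
python3 -c "
from h import *
st()
"
```

```text
t 19.75 r 0.0715 phi 126.1 z 0.0988 | yawerr(need ccw) -5.9 | tilt-fix dr [-0.18  0.07  0.  ] | F tool [-14.9  -2.4  -5.2] | j1 9.4 j6 -122.5
```

Call:
drive_tool:
  plan:
    - {"xyz": [0.05,0.165,0.02],"dr": [-0.1,0.05,-0.85],"fingers": 1}
    - {"xyz": [0.05,0.165,0.02],"dr": [-0.05,0.05,-0.85],"fingers": 1}
    - {"xyz": [0.055,0.165,0.02],"dr": [-0.05,0.05,-0.85],"fingers": 1}
    - {"xyz": [0.06,0.165,0.02],"dr": [-0.05,0.05,-0.9],"fingers": 1}

```text
t: 20.08
tcp_pos: [0.4564, 0.1966, 0.0987]
tcp_rot: [[0.874, -0.487, -0.002], [-0.487, -0.874, 0.006], [-0.005, -0.004, -1.0]]
force: [-12.1, 9.3, 6.1]
width: 0.001
```

```bash
python3 -c "
from h import *
st()
"
```

```text
t 20.08 r 0.0714 phi 145.8 z 0.0987 | yawerr(need ccw) -5.1 | tilt-fix dr [-0.05  0.05  0.  ] | F tool [-15.2  -2.3  -6. ] | j1 8.0 j6 -142.9
```

Call:
drive_tool:
  plan:
    - {"xyz": [-0.7,0,0],"dr": [0,0,0],"fingers": 1}
    - {"xyz": [-0.1,-0.1,-1],"dr": [0,0,0.5],"fingers": 1}
    - {"xyz": [0,-0.24,-0.9],"dr": [0,0,1],"fingers": 1}
    - {"xyz": [-0.02,-0.24,0],"dr": [0,0,1],"fingers": 1}
    - {"xyz": [-0.02,-0.24,0],"dr": [0,0,1],"fingers": 1}
    - {"xyz": [-0.02,-0.24,0],"dr": [0,0,1],"fingers": 1}
    - {"xyz": [-0.02,-0.24,0],"dr": [0,0,1],"fingers": 1}
    - {"xyz": [-0.02,-0.24,0],"dr": [0,0,1],"fingers": 1}
    - {"xyz": [-0.02,-0.24,0],"dr": [0,0,1],"fingers": 1}
    - {"xyz": [-0.02,-0.24,0],"dr": [0,0,1],"fingers": 1}
    - {"xyz": [-0.02,-0.24,0],"dr": [0,0,1],"fingers": 1}
    - {"xyz": [-0.02,-0.24,0],"dr": [0,0,1],"fingers": 1}
    - {"xyz": [-0.02,-0.24,0],"dr": [0,0,1],"fingers": 1}
    - {"xyz": [-0.02,-0.24,0],"dr": [0,0,1],"fingers": 1}

```text
t: 21.25
tcp_pos: [0.5217, 0.2826, 0.1864]
tcp_rot: [[-0.053, -0.999, -0.001], [-0.999, 0.053, 0.012], [-0.012, 0.002, -1.0]]
force: [-0.1, -0.6, -0.1]
width: 0.004
```

```bash
python3 -c "
from h import *
st()
"
```

```text
t 21.25 r 0.1262 phi 87.2 z 0.1864 | yawerr(need ccw) 0.2 | tilt-fix dr [0.02 0.14 0.  ] | F tool [0.6 0.1 0.1] | j1 15.5 j6 -71.5
```

```bash
python3 -c "
from h import *
st()
c=optics.camera('scene')
for q in nets.pinpoint(c,'collar_line')[:2]: v=onz(c,q['centre'],.113)[:2]-AX;print(q['p'],q['centre'],v,np.degrees(np.arctan2(v[1],v[0])))
"
```

```text
t 21.25 r 0.1262 phi 87.2 z 0.1864 | yawerr(need ccw) 0.2 | tilt-fix dr [0.02 0.14 0.  ] | F tool [0.6 0.1 0.1] | j1 15.5 j6 -71.5
0.88 [190.5, 293.4] [ 0.03164312 -0.0536027 ] -59.44550016263799
```

Call:
drive_tool:
  plan:
    - {"xyz": [0.05,-0.27,0],"dr": [0,0.1,1],"fingers": 1}
    - {"xyz": [0.05,-0.27,0],"dr": [0,0,1],"fingers": 1}
    - {"xyz": [0.05,-0.26,0],"dr": [0,0,1],"fingers": 1}
    - {"xyz": [0.05,-0.26,0],"dr": [0,0,1],"fingers": 1}
    - {"xyz": [0.05,-0.26,0],"dr": [0,0,1],"fingers": 1}
    - {"xyz": [0.05,-0.26,0],"dr": [0,0,1],"fingers": 1}
    - {"xyz": [0.05,-0.26,0],"dr": [0,0,1],"fingers": 1}
    - {"xyz": [0.05,-0.26,0],"dr": [0,0,1],"fingers": 1}
    - {"xyz": [0.05,-0.26,0],"dr": [0,0,1],"fingers": 1}
    - {"xyz": [0.05,-0.26,0],"dr": [0,0,1],"fingers": 1}
    - {"xyz": [0.05,-0.26,0],"dr": [0,0,1],"fingers": 1}
    - {"xyz": [0.05,-0.26,0],"dr": [0,0,1],"fingers": 1}
    - {"xyz": [0.05,-0.26,0],"dr": [0,0,1],"fingers": 1}
    - {"xyz": [0.05,-0.26,0],"dr": [0,0,1],"fingers": 1}
    - {"xyz": [0.05,-0.26,0],"dr": [0,0,1],"fingers": 1}
    - {"xyz": [0.05,-0.26,0],"dr": [0,0,1],"fingers": 1}

```text
t: 22.68
tcp_pos: [0.6217, 0.1573, 0.1966]
tcp_rot: [[-0.991, -0.134, 0.004], [-0.134, 0.991, 0.006], [-0.005, 0.006, -1.0]]
force: [-0.4, -0.1, -1.2]
width: 0.004
```

```bash
python3 -c "
from h import *
st()
c=optics.camera('wrist'); cv2.imwrite('pics/w6.png',c['img'])
for t,z in [('collar_line',.113),('jaw_screw',.133)]:
  for q in nets.pinpoint(c,t)[:1]: v=onz(c,q['centre'],z)[:2]-AX;print(q['p'],q['centre'],v,np.degrees(np.arctan2(v[1],v[0])))
"
```

```text
t 22.68 r 0.1062 phi 0.5 z 0.1966 | yawerr(need ccw) -7.3 | tilt-fix dr [0.07 0.05 0.  ] | F tool [ 0.4 -0.1  1.2] | j1 2.4 j6 -5.4
0.8 [87.8, 193.4] [ 0.03533645 -0.04947761] -54.4659248611194
0.71 [100.9, 201.9] [ 0.04237947 -0.04001357] -43.35521287889519
```

View pics/w6.png

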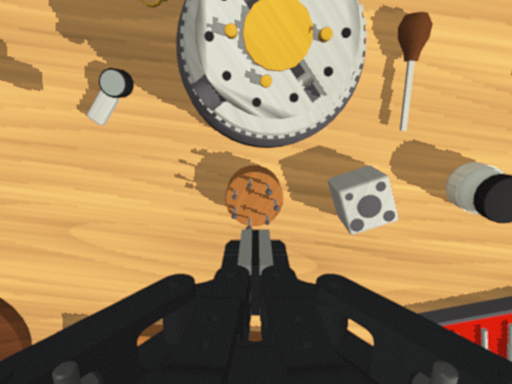

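Call:
drive_tool:
  plan:
    - {"xyz": [0.03,-0.26,0],"dr": [0,0,1],"fingers": 1}
    - {"xyz": [0.03,-0.24,0],"dr": [0,0,1],"fingers": 1}
    - {"xyz": [0.03,-0.23,0],"dr": [0,0,1],"fingers": 1}
    - {"xyz": [0.03,-0.23,0],"dr": [0,0,1],"fingers": 1}
    - {"xyz": [0.03,-0.23,0],"dr": [0,0,1],"fingers": 1}
    - {"xyz": [0.03,-0.23,0],"dr": [0,0,1],"fingers": 1}
    - {"xyz": [0.03,-0.23,0],"dr": [0,0,1],"fingers": 1}
    - {"xyz": [0.03,-0.23,0],"dr": [0,0,1],"fingers": 1}
    - {"xyz": [0.03,-0.23,0],"dr": [0,0,1],"fingers": 1}
    - {"xyz": [0.03,-0.23,0],"dr": [0,0,1],"fingers": 1}
    - {"xyz": [0.03,-0.23,0],"dr": [0,0,1],"fingers": 1}
    - {"xyz": [0.03,-0.23,0],"dr": [0,0,1],"fingers": 1}
    - {"xyz": [0.03,-0.23,0],"dr": [0,0,1],"fingers": 1}
    - {"xyz": [0.03,-0.23,0],"dr": [0,0,1],"fingers": 1}
    - {"xyz": [0.03,-0.23,0],"dr": [0,0,1],"fingers": 1}
    - {"xyz": [0,0,0.5],"dr": [0,0,0.5],"fingers": 1}
    - {"xyz": [0,0,0],"dr": [0,0,0],"fingers": 1}

```text
t: 24.25
tcp_pos: [0.5443, 0.0574, 0.1801]
tcp_rot: [[-0.387, 0.922, 0.008], [0.922, 0.387, 0.012], [0.008, 0.012, -1.0]]
force: [-0.3, -0.6, -0.7]
width: -0.002
```

```bash
python3 -c "
from h import *
st()
"
```

```text
t 24.25 r 0.1032 phi -73.8 z 0.1801 | yawerr(need ccw) -6.6 | tilt-fix dr [ 0.14 -0.09  0.  ] | F tool [-0.4 -0.6  0.7] | j1 -8.1 j6 59.1
```

Call:
drive_tool:
  plan:
    - {"xyz": [0,0,0.9],"dr": [0.1,-0.1,0.7],"fingers": 1}
    - {"xyz": [0,0,0.9],"dr": [0,0,0.7],"fingers": 1}
    - {"xyz": [0,0,0.2],"dr": [0,0,0],"fingers": 1}
    - {"xyz": [0.4,0,0.05],"dr": [0,0,0],"fingers": 1}
    - {"xyz": [0.2,0,0],"dr": [0,0,0],"fingers": 1}
    - {"xyz": [0,0,0],"dr": [0,0,0],"fingers": 1}

```text
t: 24.75
tcp_pos: [0.5394, 0.0842, 0.102]
tcp_rot: [[-0.3, 0.954, 0.008], [0.954, 0.3, 0.0], [-0.002, 0.007, -1.0]]
force: [-0.1, -0.0, -0.2]
width: -0.003
```

```bash
python3 -c "
from h import *
st()
"
```

```text
t 24.75 r 0.0761 phi -71.7 z 0.1020 | yawerr(need ccw) 0.8 | tilt-fix dr [0.09 0.03 0.  ] | F tool [ 0.  -0.1  0.2] | j1 -4.9 j6 67.6
```

Call:
drive_tool:
  plan:
    - {"xyz": [0,0,0.1],"dr": [0.08,0.6,0],"fingers": 1}
    - {"xyz": [0.06,0,0.03],"dr": [0,0.05,0],"fingers": 1}
    - {"xyz": [0.06,0,0],"dr": [0,0.05,0],"fingers": 1}
    - {"xyz": [0.05,0.15,0.02],"dr": [0,0.04,-0.95],"fingers": 1}
    - {"xyz": [0.05,0.155,0.03],"dr": [0,0.04,-1],"fingers": 1}
    - {"xyz": [0.05,0.155,0.03],"dr": [0,0.04,-1],"fingers": 1}

```text
t: 25.25
tcp_pos: [0.5571, 0.0959, 0.1013]
tcp_rot: [[-0.549, 0.836, -0.013], [0.835, 0.549, 0.05], [0.049, 0.017, -0.999]]
force: [0.8, -4.1, -2.9]
width: -0.004
```

```bash
python3 -c "
from h import *
st()
c=optics.camera('wrist'); cv2.imwrite('pics/w7.png',c['img'])
for t,z in [('jaw_screw',.133)]:
  for q in nets.pinpoint(c,t)[:1]: v=onz(c,q['centre'],z)[:2]-AX;print(q['p'],q['centre'],v,np.degrees(np.arctan2(v[1],v[0])))
"
```

```text
t 25.25 r 0.0735 phi -55.6 z 0.1013 | yawerr(need ccw) 1.1 | tilt-fix dr [ 0.19 -0.56  0.  ] | F tool [-4.  -1.7  2.7] | j1 -5.0 j6 51.7
0.56 [240.0, 285.3] [ 0.04111942 -0.03953425] -43.87404711210639
```

View pics/w7.png

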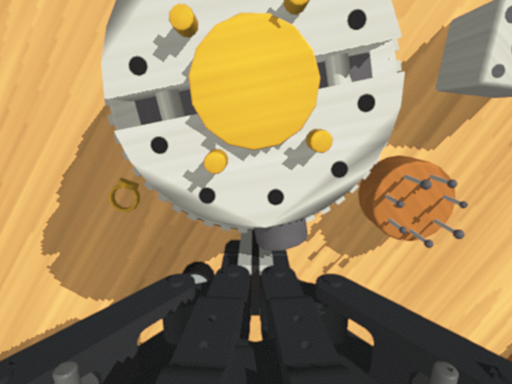

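Call:
drive_tool:
  plan:
    - {"xyz": [0.05,0.155,0.05],"dr": [0.08,0.04,-1],"fingers": 1}
    - {"xyz": [0.05,0.155,0.05],"dr": [0.05,0.04,-1],"fingers": 1}
    - {"xyz": [0.055,0.155,0.05],"dr": [0.03,0.04,-1],"fingers": 1}
    - {"xyz": [0.055,0.155,0.05],"dr": [0,0.04,-1],"fingers": 1}

```text
t: 25.68
tcp_pos: [0.5765, 0.1151, 0.1012]
tcp_rot: [[-0.804, 0.594, -0.019], [0.593, 0.804, 0.041], [0.039, 0.022, -0.999]]
force: [2.4, -3.8, 2.2]
width: 0.004
```

```bash
python3 -c "
from h import *
st()
c=optics.camera('wrist'); cv2.imwrite('pics/w8.png',c['img'])
for t,z in [('jaw_screw',.133)]:
  for q in nets.pinpoint(c,t)[:1]: v=onz(c,q['centre'],z)[:2]-AX;print(q['p'],q['centre'],v,np.degrees(np.arctan2(v[1],v[0])))
"
```

```text
t 25.68 r 0.0737 phi -34.2 z 0.1012 | yawerr(need ccw) 2.2 | tilt-fix dr [ 0.25 -0.45  0.  ] | F tool [-4.1 -1.6 -2.4] | j1 -2.7 j6 33.7
0.8 [245.5, 224.4] [ 0.04097393 -0.04139603] -45.293605894280546
```

View pics/w8.png

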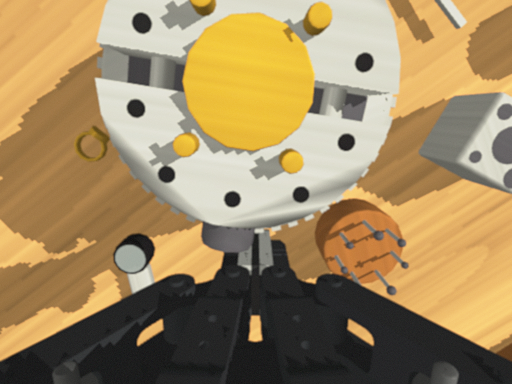

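Call:
drive_tool:
  plan:
    - {"xyz": [0.065,0.155,0.06],"dr": [0.1,-0.05,-1],"fingers": 1}
    - {"xyz": [0.06,0.155,0.06],"dr": [0.1,-0.05,-1],"fingers": 1}
    - {"xyz": [0.06,0.155,0.05],"dr": [0.05,-0.05,-1],"fingers": 1}
    - {"xyz": [0.06,0.155,0.05],"dr": [0.03,-0.03,-1],"fingers": 1}
    - {"xyz": [0.06,0.155,0.05],"dr": [0,0,-1],"fingers": 1}
    - {"xyz": [0.06,0.155,0.04],"dr": [0,0,-1],"fingers": 1}
    - {"xyz": [0.06,0.155,0.03],"dr": [0,0,-1],"fingers": 1}
    - {"xyz": [0.06,0.155,0.03],"dr": [0,0,-1],"fingers": 1}

```text
t: 26.45
tcp_pos: [0.5888, 0.1639, 0.1015]
tcp_rot: [[-0.998, -0.06, 0.02], [-0.06, 0.998, 0.001], [-0.02, -0.001, -1.0]]
force: [8.2, -1.2, -4.4]
width: -0.0
```

```bash
python3 -c "
from h import *
st()
"
```

```text
t 26.45 r 0.0736 phi 5.8 z 0.1015 | yawerr(need ccw) 2.3 | tilt-fix dr [-0.01  0.23  0.  ] | F tool [-8.1 -1.7  4.5] | j1 3.3 j6 -0.1
```

Call:
drive_tool:
  plan:
    - {"xyz": [0.055,0.16,0.05],"dr": [0,0.1,-1],"fingers": 1}
    - {"xyz": [0.055,0.16,0.05],"dr": [0,0.1,-1],"fingers": 1}
    - {"xyz": [0.055,0.16,0.04],"dr": [-0.02,0.06,-0.95],"fingers": 1}
    - {"xyz": [0.055,0.16,0.04],"dr": [-0.02,0.06,-0.9],"fingers": 1}
    - {"xyz": [0.055,0.165,0.04],"dr": [-0.02,0.05,-0.9],"fingers": 1}
    - {"xyz": [0.055,0.165,0.04],"dr": [-0.02,0.05,-0.9],"fingers": 1}
    - {"xyz": [0.055,0.165,0.04],"dr": [-0.03,0.05,-0.85],"fingers": 1}
    - {"xyz": [0.055,0.165,0.03],"dr": [-0.03,0.05,-0.85],"fingers": 1}
    - {"xyz": [0.055,0.165,0.03],"dr": [-0.03,0.05,-0.85],"fingers": 1}
    - {"xyz": [0.055,0.165,0.03],"dr": [-0.03,0.05,-0.85],"fingers": 1}

```text
t: 27.28
tcp_pos: [0.5563, 0.217, 0.1013]
tcp_rot: [[-0.653, -0.758, 0.002], [-0.758, 0.653, -0.002], [-0.0, -0.003, -1.0]]
force: [3.8, 2.8, -1.4]
width: -0.004
```

```bash
python3 -c "
from h import *
st()
"
```

```text
t 27.28 r 0.0729 phi 56.0 z 0.1013 | yawerr(need ccw) 6.7 | tilt-fix dr [-0.03  0.    0.  ] | F tool [-4.6 -1.1  1.4] | j1 8.8 j6 -40.4
```

Call:
drive_tool:
  plan:
    - {"xyz": [0.06,0.14,0.03],"dr": [-0.03,0.05,-1],"fingers": 1}
    - {"xyz": [0.06,0.14,0.03],"dr": [-0.03,0.05,-1],"fingers": 1}
    - {"xyz": [0.055,0.15,0.03],"dr": [-0.03,0.05,-1],"fingers": 1}
    - {"xyz": [0.055,0.155,0.03],"dr": [-0.03,0.05,-1],"fingers": 1}
    - {"xyz": [0.055,0.16,0.03],"dr": [-0.03,0.05,-0.95],"fingers": 1}
    - {"xyz": [0.055,0.16,0.03],"dr": [-0.03,0.05,-0.95],"fingers": 1}
    - {"xyz": [0.055,0.16,0.03],"dr": [-0.03,0.05,-0.95],"fingers": 1}
    - {"xyz": [0.055,0.16,0.03],"dr": [-0.03,0.05,-0.95],"fingers": 1}

```text
t: 27.95
tcp_pos: [0.5087, 0.2283, 0.1012]
tcp_rot: [[-0.015, -1.0, -0.009], [-1.0, 0.015, -0.01], [0.01, 0.008, -1.0]]
force: [2.2, 5.1, 0.4]
width: 0.002
```

```bash
python3 -c "
from h import *
st()
"
```

```text
t 27.95 r 0.0721 phi 95.4 z 0.1012 | yawerr(need ccw) 6.3 | tilt-fix dr [ 0.1  -0.12  0.  ] | F tool [-5.1 -2.1 -0.5] | j1 11.0 j6 -78.1
```

Call:
drive_tool:
  plan:
    - {"xyz": [0.06,0.14,0.03],"dr": [0.05,0,-1],"fingers": 1}
    - {"xyz": [0.06,0.14,0.03],"dr": [0.03,0,-1],"fingers": 1}
    - {"xyz": [0.06,0.15,0.03],"dr": [0,0.02,-1],"fingers": 1}
    - {"xyz": [0.06,0.155,0.03],"dr": [0,0.03,-1],"fingers": 1}
    - {"xyz": [0.055,0.16,0.03],"dr": [-0.03,0.05,-1],"fingers": 1}
    - {"xyz": [0.055,0.16,0.03],"dr": [-0.03,0.05,-1],"fingers": 1}
    - {"xyz": [0.055,0.16,0.03],"dr": [-0.03,0.05,-1],"fingers": 1}
    - {"xyz": [0.055,0.16,0.03],"dr": [-0.03,0.05,-1],"fingers": 1}

```text
t: 28.62
tcp_pos: [0.4654, 0.2075, 0.101]
tcp_rot: [[0.647, -0.763, 0.009], [-0.763, -0.647, -0.01], [0.014, -0.0, -1.0]]
force: [-2.8, 6.4, 3.9]
width: -0.0
```

```bash
python3 -c "
from h import *
st()
c=optics.camera('scene')
for q in nets.pinpoint(c,'collar_line')[:2]: v=onz(c,q['centre'],.114)[:2]-AX;print(q['p'],q['centre'],v,np.degrees(np.arctan2(v[1],v[0])))
"
```

```text
t 28.62 r 0.0715 phi 134.5 z 0.1010 | yawerr(need ccw) 4.2 | tilt-fix dr [-0.   -0.16 -0.  ] | F tool [-6.7 -2.  -4. ] | j1 9.7 j6 -120.6
0.95 [180.1, 324.9] [-0.06092521  0.02123006] 160.78854438527296
```

Call:
drive_tool:
  plan:
    - {"xyz": [0.055,0.155,0.03],"dr": [0,0,-1],"fingers": 1}
    - {"xyz": [0.055,0.155,0.03],"dr": [0,0,-1],"fingers": 1}
    - {"xyz": [0.06,0.155,0.03],"dr": [0,0.02,-1],"fingers": 1}
    - {"xyz": [0.06,0.155,0.03],"dr": [0,0.03,-1],"fingers": 1}
    - {"xyz": [0.06,0.155,0.03],"dr": [0,0.03,-1],"fingers": 1}

```text
t: 29.13
tcp_pos: [0.4488, 0.1821, 0.1001]
tcp_rot: [[0.911, -0.412, 0.012], [-0.412, -0.911, -0.001], [0.011, -0.004, -1.0]]
force: [-7.5, 4.9, 6.3]
width: 0.002
```

```bash
python3 -c "
from h import *
st()
c=optics.camera('scene')
for q in nets.pinpoint(c,'collar_line')[:2]: v=onz(c,q['centre'],.114)[:2]-AX;print(q['p'],q['centre'],v,np.degrees(np.arctan2(v[1],v[0])))
cv2.imwrite('pics/s9.png',cv2.resize(c['img'][150:230,260:370],None,fx=7,fy=7,interpolation=cv2.INTER_CUBIC))
"
```

```text
t 29.13 r 0.0715 phi 159.0 z 0.1001 | yawerr(need ccw) 3.3 | tilt-fix dr [-0.04 -0.13 -0.  ] | F tool [-8.8 -1.4 -6.4] | j1 6.7 j6 -149.0
0.62 [175.4, 321.9] [-0.07355667  0.00412572] 176.7897046944404
```

View pics/s9.png

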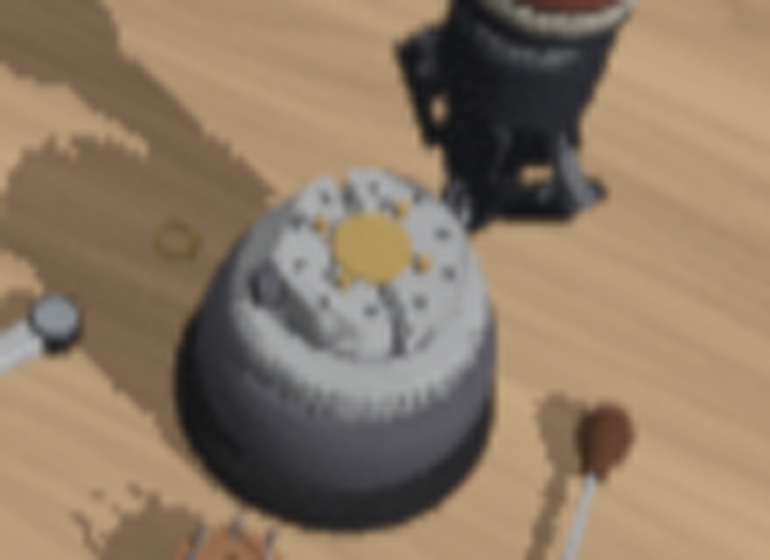

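Call:
drive_tool:
  plan:
    - {"xyz": [-0.6,0,0],"dr": [0,0,0],"fingers": 1}
    - {"xyz": [-0.1,0,-1],"dr": [0,0,0],"fingers": 1}
    - {"xyz": [0,0,-1],"dr": [0,-0.1,1],"fingers": 1}
    - {"xyz": [0,0,-0.8],"dr": [0,0,1],"fingers": 1}
    - {"xyz": [0,0,0],"dr": [0,0,1],"fingers": 1}
    - {"xyz": [0,0,0],"dr": [0,0,0.6],"fingers": 1}
    - {"xyz": [0,0,0],"dr": [0,0,0],"fingers": 1}

```text
t: 29.82
tcp_pos: [0.4117, 0.1929, 0.2136]
tcp_rot: [[0.714, -0.7, -0.008], [-0.7, -0.715, 0.0], [-0.006, 0.006, -1.0]]
force: [-0.4, 0.2, -0.4]
width: -0.001
```

```bash
sed -i 's/^AX=.*/AX=np.array([.5166,.1559])/' h.py; cat >> h.py <<'E'
def go(xyz):
    s=monitor.observe(); d=np.array(xyz)-s["tcp_pos"]; print("pos",s["tcp_pos"].round(4),"yaw",round(np.degrees(np.arctan2(s["tcp_rot"][1,0],s["tcp_rot"][0,0])),1),"tool delta units",((s["tcp_rot"].T@d)/.04).round(2))
E
python3 -c "
from h import *
st()
c=optics.camera('wrist'); cv2.imwrite('pics/w9.png',c['img'])
for t,z in [('collar_line',.114),('jaw_screw',.133)]:
  for q in nets.pinpoint(c,t)[:1]: v=onz(c,q['centre'],z)[:2]-AX;print(q['p'],q['centre'],v,np.degrees(np.arctan2(v[1],v[0])))
go([.5887,.1404,.2])
"
```

```text
t 29.82 r 0.1112 phi 160.6 z 0.2136 | yawerr(need ccw) 25.0 | tilt-fix dr [0.06 0.07 0.  ] | F tool [-0.4  0.1  0.4] | j1 8.5 j6 -127.1
0.72 [118.4, 240.1] [-0.05789032  0.00608647] 173.99808399109702
pos [0.4112 0.1927 0.2118] yaw -44.1 tool delta units [ 4.1  -2.15  0.25]
```

View pics/w9.png

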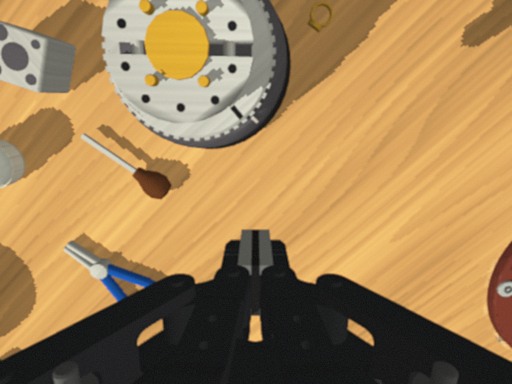

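Call:
drive_tool:
  plan:
    - {"xyz": [0.69,-0.36,0],"dr": [0,0,0],"fingers": 1}
    - {"xyz": [0.69,-0.36,0],"dr": [0,0,0],"fingers": 1}
    - {"xyz": [0.69,-0.36,0],"dr": [0,0,0],"fingers": 1}
    - {"xyz": [0.69,-0.36,0],"dr": [0,0,0],"fingers": 1}
    - {"xyz": [0.69,-0.36,0],"dr": [0,0,0],"fingers": 1}
    - {"xyz": [0.6,-0.3,0],"dr": [0,0,0],"fingers": 1}
    - {"xyz": [0,0,0],"dr": [0,0,0],"fingers": 1}

```text
t: 30.55
tcp_pos: [0.5898, 0.139, 0.2039]
tcp_rot: [[0.725, -0.688, -0.018], [-0.688, -0.726, -0.0], [-0.013, 0.012, -1.0]]
force: [0.2, 0.5, 0.3]
width: 0.0
```

```bash
python3 -c "
from h import *
st()
go([.5887,.1404,.127])
"
```

```text
t 30.55 r 0.0752 phi -13.0 z 0.2039 | yawerr(need ccw) -149.5 | tilt-fix dr [0.14 0.14 0.  ] | F tool [-0.3 -0.5 -0.3] | j1 0.9 j6 -135.6
pos [0.5898 0.139  0.2039] yaw -43.5 tool delta units [-0.02 -0.03  1.92]
```

Call:
drive_tool:
  plan:
    - {"xyz": [0,-0.03,0.7],"dr": [0.14,0.14,0.3],"fingers": 1}
    - {"xyz": [0,0,0.7],"dr": [0,0,0],"fingers": 1}
    - {"xyz": [0,0,0.4],"dr": [0,0,0],"fingers": 1}
    - {"xyz": [0,0,0.1],"dr": [0,0,0],"fingers": 1}
    - {"xyz": [0,0,0],"dr": [0,0,0],"fingers": 1}

```text
t: 30.97
tcp_pos: [0.589, 0.1387, 0.1214]
tcp_rot: [[0.708, -0.706, -0.006], [-0.706, -0.708, -0.0], [-0.004, 0.004, -1.0]]
force: [-0.6, -0.7, -0.3]
width: -0.0
```

```bash
python3 -c "
from h import *
st()
go([.5887,.1404,.126])
"
```

```text
t 30.97 r 0.0744 phi -13.4 z 0.1214 | yawerr(need ccw) -148.4 | tilt-fix dr [0.05 0.04 0.  ] | F tool [0.1 0.9 0.3] | j1 0.9 j6 -134.2
pos [0.589  0.1387 0.1214] yaw -44.9 tool delta units [-0.04 -0.02 -0.12]
```

```bash
cat >> h.py <<'E'
def hd():
    s=monitor.observe(); R=s["tcp_rot"]; d=np.array([s["tcp_pos"][0]-AX[0],s["tcp_pos"][1]-AX[1],0]); up=R.T@np.array([0,0,1.])
    print("t %.2f rx %.4f ty %.4f z %.4f yaw %.1f tiltfix %s F tool %s j1 %.1f j6 %.1f"%(s["t"],R[:,0]@d,R[:,1]@d,s["tcp_pos"][2],np.degrees(np.arctan2(R[1,0],R[0,0])),(np.degrees(np.cross([0,0,-1.],up))/5).round(2)[:2],(R.T@s["force"]).round(1),s["joints"][0],s["joints"][5]))
E
python3 -c "
from h import *
hd()"
```

```text
t 30.97 rx 0.0634 ty -0.0390 z 0.1214 yaw -44.9 tiltfix [0.05 0.04] F tool [0.1 0.9 0.3] j1 0.9 j6 -134.2
```

Call:
drive_tool:
  plan:
    - {"xyz": [0,0.15,-0.13],"dr": [0.05,0.04,0],"fingers": 1}
    - {"xyz": [0,0.1,0],"dr": [0,0,0],"fingers": 1}
    - {"xyz": [0,0,0],"dr": [0,0,0],"fingers": 1}

```text
t: 31.22
tcp_pos: [0.581, 0.1314, 0.1288]
tcp_rot: [[0.709, -0.705, 0.0], [-0.705, -0.709, 0.0], [-0.0, -0.001, -1.0]]
force: [-0.4, 0.3, 0.1]
width: 0.003
```

```bash
python3 -c "
from h import *
hd()
c=optics.camera('scene')
cv2.imwrite('pics/s10.png',cv2.resize(c['img'][150:230,260:370],None,fx=7,fy=7,interpolation=cv2.INTER_CUBIC))"
```

```text
t 31.22 rx 0.0630 ty -0.0280 z 0.1288 yaw -44.8 tiltfix [-0.01  0.  ] F tool [-0.5  0.1 -0.1] j1 0.2 j6 -135.0
```

View pics/s10.png

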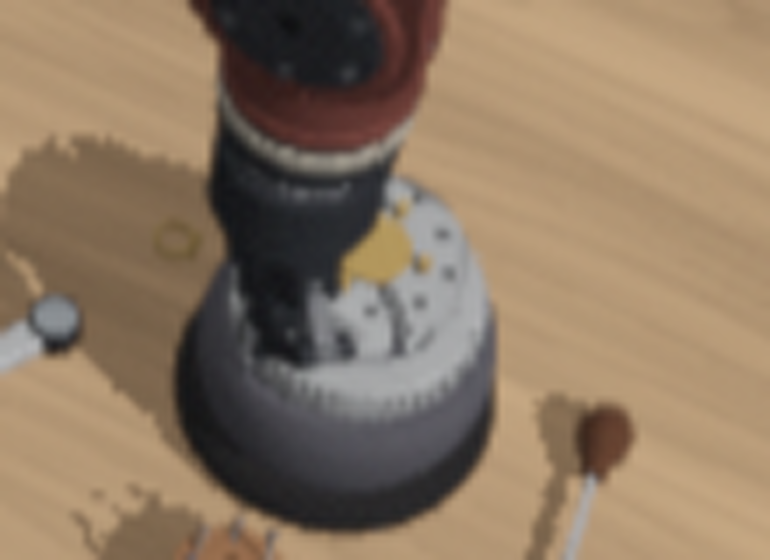

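Call:
drive_tool:
  plan:
    - {"xyz": [-0.07,0.05,0.06],"dr": [0,0,0],"fingers": 1}
    - {"xyz": [0,0.08,0],"dr": [0,0,0],"fingers": 1}
    - {"xyz": [0.03,0.12,0],"dr": [0,0,0.8],"fingers": 1}
    - {"xyz": [0.045,0.14,0],"dr": [0,0,1],"fingers": 1}
    - {"xyz": [0.045,0.14,0],"dr": [0,0,1],"fingers": 1}

```text
t: 31.68
tcp_pos: [0.5688, 0.1164, 0.1306]
tcp_rot: [[0.514, -0.858, 0.01], [-0.858, -0.514, 0.002], [0.003, -0.01, -1.0]]
force: [2.5, 2.2, -0.4]
width: 0.002
```

```bash
python3 -c "
from h import *
hd()
c=optics.camera('scene')
for q in nets.pinpoint(c,'jaw_screw')[:1]: v=onz(c,q['centre'],.133)[:2]-AX;print(q['p'],q['centre'],v,np.degrees(np.arctan2(v[1],v[0])))"
```

```text
t 31.68 rx 0.0607 ty -0.0245 z 0.1306 yaw -59.1 tiltfix [-0.11 -0.03] F tool [-0.6 -3.3  0.5] j1 -1.4 j6 -122.3
0.83 [189.6, 295.4] [ 0.03601751 -0.04503645] -51.34923355404093
```

Call:
drive_tool:
  plan:
    - {"xyz": [0.045,0.14,0.06],"dr": [-0.05,0,1],"fingers": 1}
    - {"xyz": [0.045,0.14,0.05],"dr": [-0.03,0,1],"fingers": 1}
    - {"xyz": [0.045,0.14,0.03],"dr": [-0.03,0,1],"fingers": 1}
    - {"xyz": [0.045,0.14,0.02],"dr": [0,0,1],"fingers": 1}
    - {"xyz": [0.045,0.14,0.02],"dr": [0,0,1],"fingers": 1}
    - {"xyz": [0.045,0.14,0.02],"dr": [0,0,1],"fingers": 1}
    - {"xyz": [0.045,0.14,0.02],"dr": [0,0,1],"fingers": 1}
    - {"xyz": [0.045,0.14,0.02],"dr": [0,0,1],"fingers": 1}

```text
t: 32.45
tcp_pos: [0.538, 0.0922, 0.1293]
tcp_rot: [[-0.157, -0.987, 0.024], [-0.988, 0.157, -0.002], [-0.002, -0.024, -1.0]]
force: [3.6, -1.2, 1.2]
width: 0.004
```

```bash
python3 -c "
from h import *
hd()"
```

```text
t 32.45 rx 0.0596 ty -0.0311 z 0.1293 yaw -99.0 tiltfix [-0.27  0.02] F tool [ 0.6 -3.8 -1.1] j1 -4.0 j6 -85.0
```

Call:
drive_tool:
  plan:
    - {"xyz": [0.06,0.18,0.03],"dr": [-0.1,0,0.8],"fingers": 1}
    - {"xyz": [0.06,0.18,0.03],"dr": [-0.1,0,0.8],"fingers": 1}
    - {"xyz": [0.06,0.18,0.03],"dr": [-0.05,0,0.8],"fingers": 1}
    - {"xyz": [0.06,0.16,0.03],"dr": [-0.05,0,0.85],"fingers": 1}
    - {"xyz": [0.06,0.16,0.03],"dr": [-0.03,0,0.85],"fingers": 1}
    - {"xyz": [0.06,0.16,0.03],"dr": [-0.03,0,0.85],"fingers": 1}
    - {"xyz": [0.06,0.16,0.03],"dr": [-0.03,0,0.85],"fingers": 1}

```text
t: 33.03
tcp_pos: [0.4963, 0.092, 0.1285]
tcp_rot: [[-0.618, -0.786, 0.015], [-0.786, 0.618, 0.007], [-0.014, -0.007, -1.0]]
force: [3.5, -0.4, 2.5]
width: -0.0
```

```bash
python3 -c "
from h import *
hd()
c=optics.camera('scene')
for q in nets.pinpoint(c,'jaw_screw')[:1]: v=onz(c,q['centre'],.133)[:2]-AX;print(q['p'],q['centre'],v,np.degrees(np.arctan2(v[1],v[0])))
for q in nets.pinpoint(c,'collar_line')[:1]: v=onz(c,q['centre'],.114)[:2]-AX;print(q['p'],q['centre'],v,np.degrees(np.arctan2(v[1],v[0])))
cv2.imwrite('pics/s11.png',cv2.resize(c['img'][150:230,260:370],None,fx=7,fy=7,interpolation=cv2.INTER_CUBIC))"
```

```text
t 33.03 rx 0.0628 ty -0.0235 z 0.1285 yaw -128.2 tiltfix [-0.08  0.16] F tool [-1.9 -3.  -2.4] j1 -4.7 j6 -56.5
0.71 [195.1, 268.4] [ 0.10046388 -0.11210568] -48.134787262315236
0.72 [177.4, 320.4] [-0.06433248  0.0037272 ] 176.68418771533783
```

View pics/s11.png

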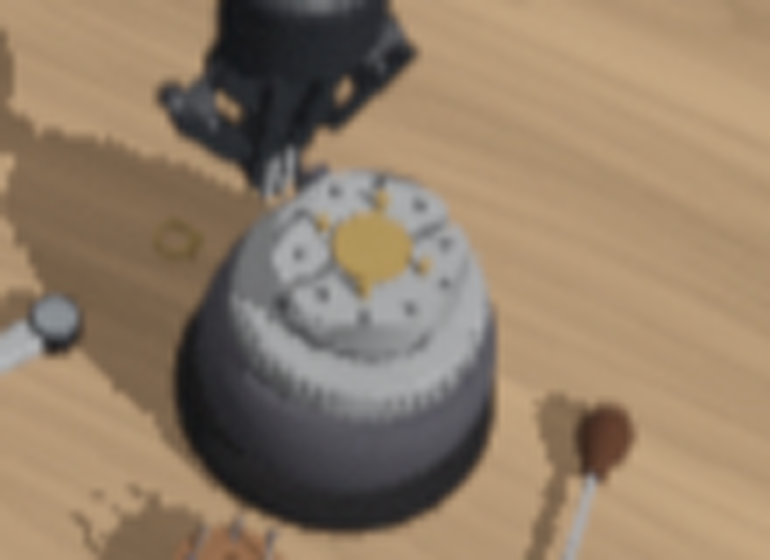

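Call:
drive_tool:
  plan:
    - {"xyz": [0.02,0.14,0.03],"dr": [-0.05,0.05,0.95],"fingers": 1}
    - {"xyz": [0.03,0.14,0.03],"dr": [-0.03,0.05,0.95],"fingers": 1}
    - {"xyz": [0.03,0.145,0.03],"dr": [-0.03,0.05,0.95],"fingers": 1}
    - {"xyz": [0.04,0.145,0.03],"dr": [-0.03,0,0.95],"fingers": 1}
    - {"xyz": [0.04,0.145,0.03],"dr": [-0.03,0,0.95],"fingers": 1}
    - {"xyz": [0.04,0.145,0.03],"dr": [-0.03,0,0.95],"fingers": 1}

```text
t: 33.68
tcp_pos: [0.4694, 0.1075, 0.1233]
tcp_rot: [[-0.914, -0.405, -0.006], [-0.405, 0.914, -0.003], [0.007, -0.0, -1.0]]
force: [-2.1, -6.7, 5.2]
width: -0.002
```

```bash
python3 -c "
from h import *
hd()"
```

```text
t 33.68 rx 0.0628 ty -0.0252 z 0.1233 yaw -156.1 tiltfix [-0.   -0.08] F tool [ 4.7 -5.3 -5.1] j1 -2.6 j6 -26.5
```

Call:
drive_tool:
  plan:
    - {"xyz": [0.03,0.14,-0.06],"dr": [0,-0.05,0.95],"fingers": 1}
    - {"xyz": [0.03,0.14,0],"dr": [0,0,0.95],"fingers": 1}
    - {"xyz": [0.03,0.14,0],"dr": [0,0,0.95],"fingers": 1}
    - {"xyz": [0.03,0.12,0],"dr": [0,0,0.8],"fingers": 1}

```text
t: 34.02
tcp_pos: [0.4568, 0.1238, 0.125]
tcp_rot: [[-0.995, -0.098, -0.008], [-0.098, 0.995, -0.01], [0.008, -0.009, -1.0]]
force: [-3.4, -3.8, 4.0]
width: 0.001
```

```bash
python3 -c "
from h import *
hd()
c=optics.camera('scene')
cv2.imwrite('pics/s12.png',cv2.resize(c['img'][150:230,260:370],None,fx=7,fy=7,interpolation=cv2.INTER_CUBIC))"
```

```text
t 34.02 rx 0.0626 ty -0.0261 z 0.1250 yaw -174.4 tiltfix [-0.1 -0.1] F tool [ 3.8 -3.5 -3.9] j1 -0.4 j6 -6.0
```

View pics/s12.png

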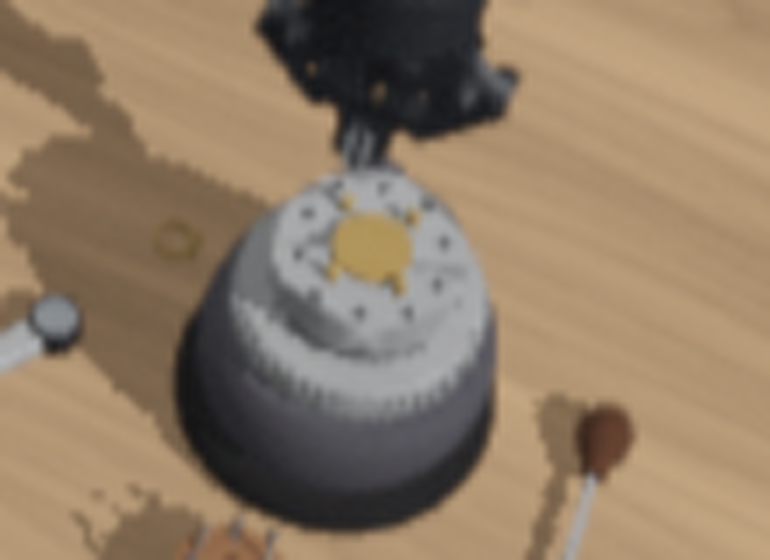

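Call:
drive_tool:
  plan:
    - {"xyz": [0.02,0.14,0],"dr": [0,0,0.7],"fingers": 1}
    - {"xyz": [0,0,0],"dr": [0,0,0],"fingers": 1}
    - {"xyz": [0,0,0],"dr": [0,0,0],"fingers": 1}

```text
t: 34.32
tcp_pos: [0.4543, 0.1294, 0.1248]
tcp_rot: [[-0.999, -0.045, -0.011], [-0.045, 0.999, -0.012], [0.012, -0.011, -1.0]]
force: [-0.1, -0.8, 0.8]
width: -0.0
```

```bash
python3 -c "
from h import *
hd()"
```

```text
t 34.32 rx 0.0634 ty -0.0237 z 0.1248 yaw -177.4 tiltfix [-0.13 -0.14] F tool [ 0.2 -0.8 -0.8] j1 0.4 j6 -2.2
```

Call:
drive_tool:
  plan:
    - {"xyz": [0,-0.3,0],"dr": [0,0,0],"fingers": 1}
    - {"xyz": [0.3,-0.4,0],"dr": [0,0,0],"fingers": 1}
    - {"xyz": [0,0,-1],"dr": [0,0,0],"fingers": 1}
    - {"xyz": [0,0,-1],"dr": [0,0,0],"fingers": 1}
    - {"xyz": [0,0,-1],"dr": [0,0,0],"fingers": 1}
    - {"xyz": [0,0,0],"dr": [0,0,0],"fingers": 1}

```text
t: 34.82
tcp_pos: [0.4387, 0.1011, 0.2385]
tcp_rot: [[-0.997, -0.073, -0.032], [-0.073, 0.997, -0.008], [0.032, -0.006, -0.999]]
force: [0.7, -0.6, 1.0]
width: -0.001
```

```bash
python3 -c "
from h import *
hd()
for n in ['top','wrist','scene']:
  c=optics.camera(n); cv2.imwrite('pics/%s13.png'%n,c['img'])
  for t,z in [('collar_line',.114),('jaw_screw',.133)]:
    for q in nets.pinpoint(c,t)[:1]: v=onz(c,q['centre'],z)[:2]-AX;print(n,t,q['p'],q['centre'],v,np.degrees(np.arctan2(v[1],v[0])))
"
```

```text
t 34.82 rx 0.0817 ty -0.0489 z 0.2385 yaw -175.8 tiltfix [-0.06 -0.37] F tool [-0.6 -0.7 -1. ] j1 -3.4 j6 -7.5
top collar_line 0.7 [172.9, 194.9] [ 0.11009912 -0.01061849] -5.508842549227027
wrist collar_line 0.9 [216.3, 318.7] [-0.06111066  0.00218231] 177.95479021244637
scene collar_line 0.81 [176.9, 321.1] [-0.06748315  0.00494992] 175.80483741887056
scene jaw_screw 0.93 [174.8, 315.6] [-0.05252104 -0.01234159] -166.77633436708993
```

View pics/top13.png

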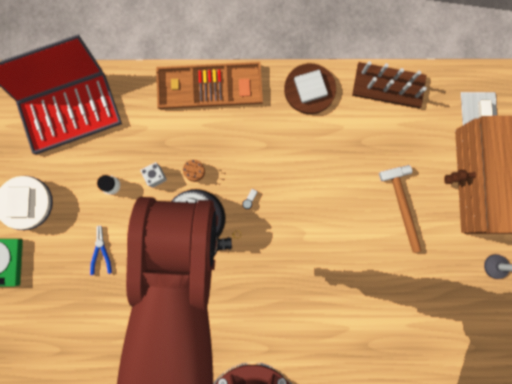

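View pics/wrist13.png

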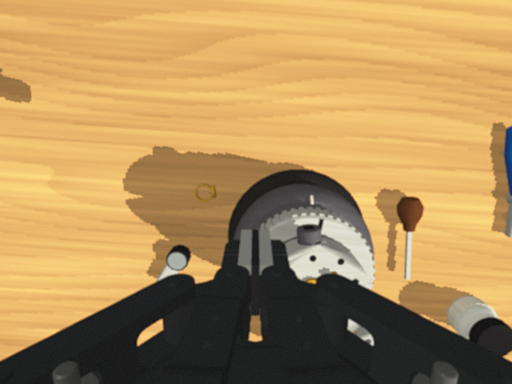

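Call:
drive_tool:
  plan:
    - {"xyz": [0,-1,0],"dr": [0,0.1,0],"fingers": 1}
    - {"xyz": [0,-1,0],"dr": [0,0.1,0],"fingers": 1}
    - {"xyz": [0,-1,0],"dr": [0,0.1,0],"fingers": 1}
    - {"xyz": [0,-1,0],"dr": [0,0,0],"fingers": 1}
    - {"xyz": [0,0,0],"dr": [0,0,0],"fingers": 1}

```text
t: 35.68
tcp_pos: [0.4467, -0.0609, 0.2292]
tcp_rot: [[-0.994, -0.082, -0.07], [-0.082, 0.997, -0.009], [0.071, -0.003, -0.997]]
force: [0.3, 0.8, 0.1]
width: -0.008
```

```bash
python3 -c "
from h import *
hd()
for n in ['top','wrist','scene']:
  c=optics.camera(n); cv2.imwrite('pics/%s14.png'%n,c['img'])
  if n=='top': cv2.imwrite('pics/top14z.png',cv2.resize(c['img'][180:255,155:235],None,fx=8,fy=8,interpolation=cv2.INTER_CUBIC))
  for t,z in [('collar_line',.114),('jaw_screw',.133),('collar_axis',.099)]:
    for q in nets.pinpoint(c,t)[:1]: v=onz(c,q['centre'],z)[:2]-AX;print(n,t,q['p'],q['centre'],v,np.degrees(np.arctan2(v[1],v[0])))
"
```

```text
t 35.68 rx 0.0872 ty -0.2103 z 0.2292 yaw -175.3 tiltfix [-0.04 -0.81] F tool [-0.3  0.7 -0.1] j1 -23.0 j6 -27.7
top collar_line 0.97 [234.1, 190.1] [-0.04817176 -0.00022604] -179.73115306310845
top jaw_screw 0.82 [236.3, 192.9] [-0.0541869  -0.00983447] -169.7132668261052
top collar_axis 0.68 [221.3, 190.8] [-0.01471206  0.00036218] 178.58976997478297
wrist collar_line 0.71 [226.6, 498.4] [-0.06082581  0.00164848] 178.4475702967815
wrist jaw_screw 0.71 [237.8, 499.3] [-0.05664046 -0.01107832] -168.9332187900995
scene collar_line 0.95 [176.8, 322.7] [-0.07070556  0.00957033] 172.29159357527698
scene jaw_screw 0.71 [175.7, 317.1] [-0.05175822 -0.0063441 ] -173.01200908652243
scene collar_axis 0.58 [206.3, 308.2] [0.05231223 0.0151746 ] 16.17625433006107
```

View pics/top14z.png

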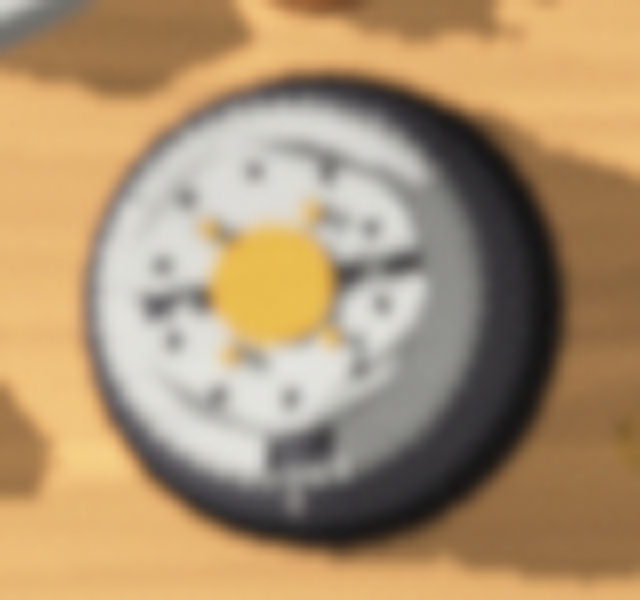

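Call:
drive_tool:
  plan:
    - {"xyz": [0,0.9,0],"dr": [0,-0.5,0.5],"fingers": 1}
    - {"xyz": [0,0.9,0],"dr": [0,-0.3,0.4],"fingers": 1}
    - {"xyz": [0,0.9,0],"dr": [0,0,0],"fingers": 1}
    - {"xyz": [0,0.7,0],"dr": [0,0,0],"fingers": 1}
    - {"xyz": [0,0.3,0],"dr": [0,0,0],"fingers": 1}
    - {"xyz": [0,0,0],"dr": [0,0,0],"fingers": 1}

```text
t: 36.78
tcp_pos: [0.4407, 0.0987, 0.2286]
tcp_rot: [[-1.0, -0.002, 0.003], [-0.002, 1.0, -0.003], [-0.003, -0.003, -1.0]]
force: [-0.5, -0.2, 0.3]
width: -0.0
```

```bash
python3 -c "
from h import *
hd()
go([.4543,.1,.126])"
```

```text
t 36.78 rx 0.0760 ty -0.0571 z 0.2286 yaw -179.9 tiltfix [-0.03  0.03] F tool [ 0.5 -0.2 -0.3] j1 -4.0 j6 -4.1
pos [0.4407 0.0987 0.2286] yaw -179.9 tool delta units [-0.33  0.04  2.57]
```

Call:
drive_tool:
  plan:
    - {"xyz": [-0.3,0,0.9],"dr": [0,0,0],"fingers": 1}
    - {"xyz": [0,0,0.9],"dr": [0,0,0],"fingers": 1}
    - {"xyz": [0,0,0.5],"dr": [0,0,0],"fingers": 1}
    - {"xyz": [0,0,0.1],"dr": [0,0,0],"fingers": 1}
    - {"xyz": [0,0,0],"dr": [0,0,0],"fingers": 1}

```text
t: 37.2
tcp_pos: [0.4548, 0.0983, 0.1315]
tcp_rot: [[-1.0, -0.007, 0.007], [-0.007, 1.0, -0.004], [-0.007, -0.004, -1.0]]
force: [-0.2, 0.5, 0.1]
width: -0.001
```

```bash
python3 -c "
from h import *
hd()
go([.4543,.137,.126])"
```

```text
t 37.20 rx 0.0622 ty -0.0571 z 0.1315 yaw -179.6 tiltfix [-0.04  0.08] F tool [ 0.2  0.5 -0.1] j1 -3.8 j6 -4.2
pos [0.4548 0.0983 0.1315] yaw -179.6 tool delta units [0.01 0.97 0.13]
```

Call:
drive_tool:
  plan:
    - {"xyz": [0,0.3,0.1],"dr": [0,0,0],"fingers": 1}
    - {"xyz": [0,0.25,0.02],"dr": [0,0,0],"fingers": 1}
    - {"xyz": [0,0.15,0],"dr": [0,0,0],"fingers": 1}
    - {"xyz": [0,0.15,0],"dr": [0,0,0],"fingers": 1}
    - {"xyz": [0,0.12,0],"dr": [0,0,0],"fingers": 1}
    - {"xyz": [0,0.05,0],"dr": [0,0,0],"fingers": 1}
    - {"xyz": [0,0,0],"dr": [0,0,0],"fingers": 1}

```text
t: 37.78
tcp_pos: [0.4572, 0.1388, 0.1331]
tcp_rot: [[-1.0, -0.004, 0.013], [-0.004, 1.0, -0.007], [-0.013, -0.008, -1.0]]
force: [-0.3, -1.1, 0.4]
width: -0.0
```

```bash
python3 -c "
from h import *
hd()
c=optics.camera('wrist'); cv2.imwrite('pics/w15.png',c['img'])"
```

```text
t 37.78 rx 0.0594 ty -0.0168 z 0.1331 yaw -179.8 tiltfix [-0.09  0.15] F tool [ 0.3 -1.1 -0.4] j1 1.4 j6 1.2
```

View pics/w15.png

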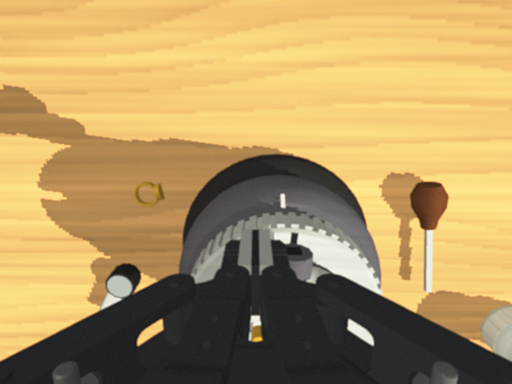

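Call:
drive_tool:
  plan:
    - {"xyz": [0,-0.4,0],"dr": [0,0,0],"fingers": 1}
    - {"xyz": [0.3,-0.4,0],"dr": [0,0,0],"fingers": 1}
    - {"xyz": [0,0,-1],"dr": [0,0,0],"fingers": 1}
    - {"xyz": [0,-0.5,-1],"dr": [0,0.1,0],"fingers": 1}
    - {"xyz": [0,-1,-0.2],"dr": [0,0.1,0],"fingers": 1}
    - {"xyz": [0,-1,0],"dr": [0,0,0],"fingers": 1}
    - {"xyz": [0,-1,0],"dr": [0,0,0],"fingers": 1}
    - {"xyz": [0,-1,0],"dr": [0,0,0],"fingers": 1}
    - {"xyz": [0,0,0],"dr": [0,0,0],"fingers": 1}
    - {"xyz": [0,0,0],"dr": [0,0,0],"fingers": 1}

```text
t: 38.67
tcp_pos: [0.4396, -0.0806, 0.2193]
tcp_rot: [[-1.0, -0.009, -0.013], [-0.009, 1.0, -0.002], [0.013, -0.002, -1.0]]
force: [0.2, 0.4, 0.6]
width: 0.001
```

```bash
python3 -c "
from h import *
hd()
for n in ['top','wrist','scene']:
  c=optics.camera(n); cv2.imwrite('pics/%s16.png'%n,c['img'])
  if n=='top': cv2.imwrite('pics/top16z.png',cv2.resize(c['img'][180:255,155:235],None,fx=8,fy=8,interpolation=cv2.INTER_CUBIC))
  for t,z in [('collar_line',.114),('jaw_screw',.133)]:
    for q in nets.pinpoint(c,t)[:1]: v=onz(c,q['centre'],z)[:2]-AX;print(n,t,q['p'],q['centre'],v,np.degrees(np.arctan2(v[1],v[0])))
"
```

```text
t 38.67 rx 0.0791 ty -0.2358 z 0.2193 yaw -179.5 tiltfix [-0.02 -0.15] F tool [-0.2  0.4 -0.6] j1 -26.9 j6 -27.4
top collar_line 0.77 [237.3, 189.3] [-0.05630147  0.00170968] 178.26066471854656
top jaw_screw 0.8 [239.3, 189.3] [-0.06165156 -0.00088439] -179.17815304906912
scene collar_line 0.86 [176.2, 318.9] [-0.06625338 -0.00287433] -177.51584202075358
scene jaw_screw 0.69 [176.8, 318.7] [-0.05042283  0.00027409] 179.68855035177882
```

View pics/top16z.png

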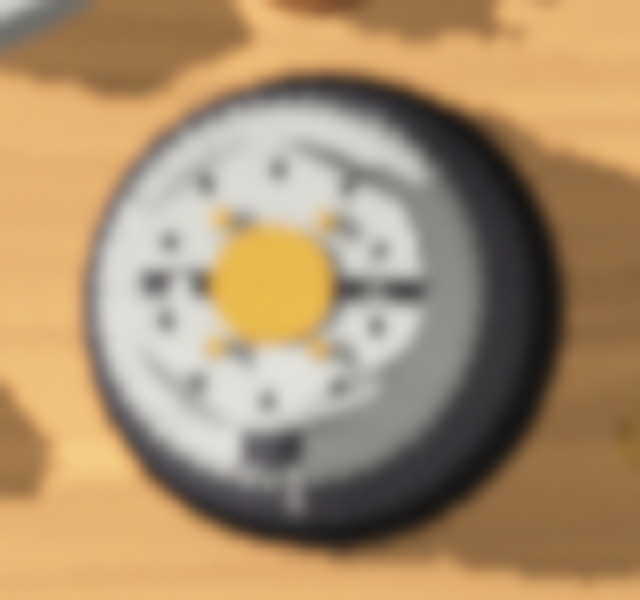

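View pics/wrist16.png

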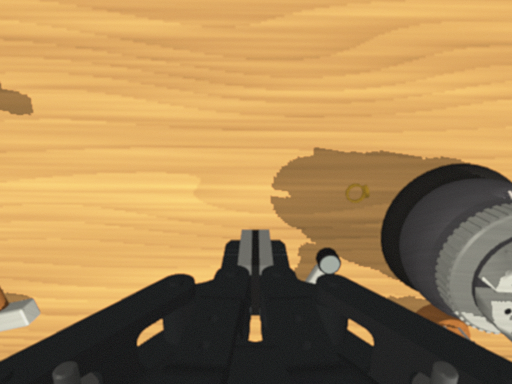

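```bash
python3 -c "
from h import *
print(arm.finish_job()); print(monitor.observe()['t'])"
```

```text
the job is handed in; nothing more can be done
None
the job is handed in; nothing more can be done
```

The collar is loosened about two turns, and the head's jaw screw points to the front of the bench. I handed the job in at about 39 s; no verdict comes back.

- **Collar:** I rolled it in three fingertip strokes on the rim. It slipped about 16° in the first stroke, which I measured and made up. The line mark put it at 714° before I pushed the head. The final readings of the mark differed by about 4° between cameras, so it stands near two turns, well inside the quarter-turn limit.
- **Head before loosening:** it stayed at its starting angle, about −45°, through all the collar strokes, within camera error.
- **Head after pushing:** I pushed the side of the jaw screw clockwise with the fingertip. The highest wrist force I saw while pushing was about 8 N. The first push stopped about 10° short, so I pushed again. The top and scene cameras then both put it within 1° of the front, and the slot in the jaws looks level, within about 2°.
- **Bench:** the tools and pieces near the vise look unmoved in the pictures; I did not measure each one against its start position. At hand-in the arm stood about 0.24 m to the vise's right, touching nothing.

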